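# Clamp the cemented heels and right the cement bottles

### The arm

A 6-joint arm with a two-finger parallel gripper is mounted at the origin on the work surface. World frame = base frame: x ahead of the robot, y to its left, z up, the work surface at z = 0. Lengths are in m, angles in rad, forces in N, time in s.
With the tool pointing down it reaches from about 0.4 to 0.825 m from the base axis. Payload 7 kg.
Tool frame: the origin (TCP) lies on the mounting face of the last link; the fingertips stand 178 mm ahead of it and the grasp point (between the pads) lies 159 mm ahead of it (r.tcp_to_grasp is the distance from the TCP to the grasp point, in m); z points along the fingers, y is the line along which they close (so a half turn about z gives the same grasp; the last joint's range is limited). The gripper opens to 88 mm and grips with 3 to 60 N. Pads are 19 mm wide; open, the fingers measure 130 mm over their backs; the gripper's body (78 mm by 193 mm) begins 47 mm behind the grasp point.
Start: joints at [1.594, 0.359, 0.012, 0, -1.224, -0.288], TCP at [0.177, 0.651, 0.405] pointing down, gripper open.
Joint ranges: [-3.07, 3.07], [-1.43, 2.12], [-1.02, 1.25], [-3.03, 1.67], [-3.05, -0], [-3.03, 3.03]. Speed limits (rad/s): [2.39, 2.39, 3.01, 3.14, 3.14, 3.14].

### API

Orientations are given as a 3x3 rotation matrix whose columns are the frame's x, y, z axes.
In Python, from cell import r gives the robot as it stands. The module is installed in compiled form; this text tells all that it offers.
- The arm moves only by the shell command python3 -m crank 'ROWS' [FORCE]. ROWS is JSON, a list of rows, each an object with "gripper": the finger opening in cm, from 0 to 8.76; "offset": the shift along the tool's x, y, z in cm, a list of three; "spin": the turn about the tool's z in rad. In form: [{"gripper": gripper, "offset": [dx, dy, dz], "spin": spin}, ...]. A call has exactly 5 rows; each row is the pose to reach, as a shift and turn from the pose commanded when the call began, along the tool's axes at that moment; what a row does not reach only later rows make up. A row lasts 1/10 s, in which the tool goes at most 50 mm and 8.59 degrees, less where a joint would pass 70% of its speed; a pose out of reach is approached as far as the arm can. A call with a gripper value outside its range is refused whole. The fingers move at their own pace and stop on an object; FORCE is the grip in N (left out, the last holds). Time passes only in rows, so rows that repeat a pose let the fingers close, or fill a call up. It gives the time, the measured TCP pose, the force, the opening and the grip force at its end, in the units of the state.
- r.read_state(): the state, without advancing time (a new reading comes with each control period).
- r.read_camera(name): name is "scene" or "top" or "wrist"; returns a dict with "pixels" (480x640x3 uint8, red, green, blue), "fx", "fy", "cx", "cy" (pixels), "k1" (the pictures are not rectified: a ray, as slopes to the right and down, at radius r is drawn at 1 + k1 r^2 times it, then the intrinsics apply), "world_from_camera" (4x4, takes a point from camera to world coordinates); the wrist camera has in their place "mount" (4x4, takes a point from camera to tool coordinates, whose origin is the TCP and whose axes are the flange's). Camera axes: x right, y down, z forward; pixel columns grow to the right and rows downward; lengths in m; the calibration is good to about 2 mm. A picture is of the moment at which its call begins: read the wrist's pose just before it. There is no depth.
- r.close_job(): hands the job in; it is judged then, once.
Trained networks look in the newest picture that a camera, given by its name, has taken for a name from the list of things; names that differ only in an ending like _2 or _b are one class to them, and where a whole thing is asked for, a point or a joint stands for the part that bears it (a point fixed in the world has none). Each returns a list of dicts, best first, with "p" (0 to 1); they miss things now and then, are a little off and sometimes report something else, mostly with a low value. They report only what shows in the picture. A call takes as long as a camera call. They do not tell look-alikes from the thing itself.
- r.masks_of(camera, thing): "region" (480x640 bool, what is visible of it).
- r.pinpoint(camera, thing): "at" ([x, y, z] in m, in the coordinates of the camera as it stood for that picture, good to about 4 mm: a listed point, or the origin of a listed thing).
The state is a dict: "time": time; "q": joint angles; "joint_velocities": joint speeds; "tau": joint torques, N m; "position": TCP position; "ee_rot": TCP orientation; "force": force on the tool from outside, world axes, zero at the start; "ft_torque": the same for the moment, N m; "grip_width": opening from 0.0 (shut) to 1.0 (fully open); "grip_force": force on a finger pad.
Only numpy, scipy, OpenCV 4.12 (cv2) and the standard library are available. Lean on these libraries where they do the work, as an engineer would, in place of code of your own. Each camera call takes 0.05 s, during which the arm holds its last target. There are 200 camera calls.

### The job

The heels in the rack have just been cemented: put one spring clamp from the parking strip over the middle of the top edge of every heel, straddling it so that its jaws bite both faces by themselves, with the heel left in its slot. Also stand every tipped-over cement bottle upright in the tray alongside the bottles already standing there, so that none leaks and all of them end up upright on the tray floor. Do not disturb the polish tin or the brush.

Things in the scene. Friction and masses are not known exactly. Their poses are not given: they have to be found in the camera images.
- heel0: Freshly cemented shoe heel piece, standing on edge in a slot of the rack, or absent. Flat piece 16 mm thick along its x (brown board and black rubber layers), 46 mm wide along y, 80 mm high along z with a half-round top. Origin: centre of its bottom edge; z up, so the middle of its top edge is 80 mm up. The rack hides its lowest 30 mm. About 70 g.
- heel1: Freshly cemented shoe heel piece, standing on edge in a slot of the rack, or absent. Flat piece 16 mm thick along its x (brown board and black rubber layers), 46 mm wide along y, 80 mm high along z with a half-round top. Origin: centre of its bottom edge; z up, so the middle of its top edge is 80 mm up. The rack hides its lowest 30 mm. About 70 g.
- heel2: Freshly cemented shoe heel piece, standing on edge in a slot of the rack, or absent. Flat piece 16 mm thick along its x (brown board and black rubber layers), 46 mm wide along y, 80 mm high along z with a half-round top. Origin: centre of its bottom edge; z up, so the middle of its top edge is 80 mm up. The rack hides its lowest 30 mm. About 70 g.
- heel3: Freshly cemented shoe heel piece, standing on edge in a slot of the rack, or absent. Flat piece 16 mm thick along its x (brown board and black rubber layers), 46 mm wide along y, 80 mm high along z with a half-round top. Origin: centre of its bottom edge; z up, so the middle of its top edge is 80 mm up. The rack hides its lowest 30 mm. About 70 g.
- rack: Fixed wooden rack, 42 x 240 x 38 mm high, with four slots in a row along its y, 58 mm apart, each holding one heel piece on edge with about 1 mm play; slot floor 8 mm above the bench. Origin: centre of its underside.
- strip: Fixed parking strip for clamps: upright 5 mm thick board, 250 mm long along its y, top edge 60 mm above the bench, on a 70 mm wide, 12 mm thick foot. Origin: centre of its underside.
- clamp0: Loose steel spring clamp, 70 g, starts resting upright astride the strip, jaws down. Origin: spring coil (pivot, radius 7 mm); z to the handles, y along the pivot, x the way it opens; the frame is that of the -x half. Round black handle ends (radius 5, 38 mm long along y) lie 50 mm above the origin; rubber jaw tips (radius 4, 34 mm long along y) 42 mm below it; the throat takes a 16 mm piece 35 mm deep.
- clamp0_jaw (a joint): Angle between that clamp's halves: 0 shut (58 mm over the handle ends, tips 7 mm apart), 0.6 at the stop when the ends are squeezed along x (about 29 mm over the ends, tips 31 mm apart, about 15 N), about 0.2 when it bites a heel, where it holds itself. Squeezed evenly, each half tilts by half the angle.
- clamp1: Loose steel spring clamp, 70 g, starts resting upright astride the strip, jaws down. Origin: spring coil (pivot, radius 7 mm); z to the handles, y along the pivot, x the way it opens; the frame is that of the -x half. Round black handle ends (radius 5, 38 mm long along y) lie 50 mm above the origin; rubber jaw tips (radius 4, 34 mm long along y) 42 mm below it; the throat takes a 16 mm piece 35 mm deep.
- clamp1_jaw (a joint): Angle between that clamp's halves: 0 shut (58 mm over the handle ends, tips 7 mm apart), 0.6 at the stop when the ends are squeezed along x (about 29 mm over the ends, tips 31 mm apart, about 15 N), about 0.2 when it bites a heel, where it holds itself. Squeezed evenly, each half tilts by half the angle.
- clamp2: Loose steel spring clamp, 70 g, starts resting upright astride the strip, jaws down. Origin: spring coil (pivot, radius 7 mm); z to the handles, y along the pivot, x the way it opens; the frame is that of the -x half. Round black handle ends (radius 5, 38 mm long along y) lie 50 mm above the origin; rubber jaw tips (radius 4, 34 mm long along y) 42 mm below it; the throat takes a 16 mm piece 35 mm deep.
- clamp2_jaw (a joint): Angle between that clamp's halves: 0 shut (58 mm over the handle ends, tips 7 mm apart), 0.6 at the stop when the ends are squeezed along x (about 29 mm over the ends, tips 31 mm apart, about 15 N), about 0.2 when it bites a heel, where it holds itself. Squeezed evenly, each half tilts by half the angle.
- clamp3: Loose steel spring clamp, 70 g, starts resting upright astride the strip, jaws down. Origin: spring coil (pivot, radius 7 mm); z to the handles, y along the pivot, x the way it opens; the frame is that of the -x half. Round black handle ends (radius 5, 38 mm long along y) lie 50 mm above the origin; rubber jaw tips (radius 4, 34 mm long along y) 42 mm below it; the throat takes a 16 mm piece 35 mm deep.
- clamp3_jaw (a joint): Angle between that clamp's halves: 0 shut (58 mm over the handle ends, tips 7 mm apart), 0.6 at the stop when the ends are squeezed along x (about 29 mm over the ends, tips 31 mm apart, about 15 N), about 0.2 when it bites a heel, where it holds itself. Squeezed evenly, each half tilts by half the angle.
- tray: Fixed aluminium tray, the bottle lane: 72 x 322 mm, floor 5 mm above the bench, rim 13 mm above the bench; inside 64 mm (x) by 314 mm (y, the lane's length). Origin: centre of its underside.
- bottle0: White square cement bottle, 30 x 30 mm, body 60 mm long plus neck and 22 mm round black cap, 80 mm in all, 90 g, closed; it starts tipped over on the bench in front of the tray, or is absent. Origin: centre of its base; its x axis points from the base to the cap (straight up when the bottle stands; level and 15 mm high when it lies).
- bottle1: White square cement bottle, 30 x 30 mm, body 60 mm long plus neck and 22 mm round black cap, 80 mm in all, 90 g, closed; it starts tipped over on the bench in front of the tray, or is absent. Origin: centre of its base; its x axis points from the base to the cap (straight up when the bottle stands; level and 15 mm high when it lies).
- bottle2: White square cement bottle, 30 x 30 mm, body 60 mm long plus neck and 22 mm round black cap, 80 mm in all, 90 g, closed; it starts tipped over on the bench in front of the tray, or is absent. Origin: centre of its base; its x axis points from the base to the cap (straight up when the bottle stands; level and 15 mm high when it lies).
- standing0: An identical bottle that already stands in the tray. Origin: centre of its base; its z axis points from the base to the cap.
- standing1: An identical bottle that already stands in the tray. Origin: centre of its base; its z axis points from the base to the cap.
- hammer: Bystander: hammer lying fixed at the right of the bench. Leave alone.
- tin: Bystander: round flat polish tin, 74 mm across, 28 mm high, loose, beyond the rack. Origin: centre of its underside. Leave alone.
- brush: Bystander: shoe brush, 50 x 140 x 41 mm, bristles down, loose, beyond the tray. Origin: centre of its underside. Leave alone.
Not all that is in view belongs to the job. What is shaped like the clamp0 but pink is not meant.

How it is judged:
By the outcome, as a careful person would: the job done as asked, in the order asked, and still so for the second after the job is handed in, with the robot touching nothing.
Of heel0, heel1, heel2, heel3 only 3 to 4 are there at a start; the rules pass over those that are not, and their reading is None.
Of bottle0, bottle1, bottle2 only 2 to 3 are there at a start; the rules pass over those that are not, and their reading is None.
At some moment in a run one of bottle0, bottle1, bottle2 may be knocked a few centimetres aside while the robot is not near it.
It also fails if it takes over 210 s, if anything falls off the work surface, if the arm or the gripper's body presses on something with over 40 N, if the wrist force passes 120 N, or if a joint passes its speed limit or range.

## Working session

There is one attempt and no reset: what is moved stays moved. The work goes in short steps, Python scripts to look and compute and a shell command to move; the robot and the scene stay as the last step left them, time stands still between calls to the robot, and variables do not carry over. Pictures are saved under pics/ and viewed, at most 16 in all, crops included, and the job is handed in when it is done.

```bash
mkdir -p pics; ls; cat > h.py <<'E'
import numpy as np, cv2, sys
from cell import r
def cam(n):
    s=r.read_state(); c=r.read_camera(n)
    if 'mount' in c:
        T=np.eye(4);T[:3,:3]=s['ee_rot'];T[:3,3]=s['position'];c['W']=T@np.array(c['mount'])
    else: c['W']=np.array(c['world_from_camera'])
    return c
def ray(c,u,v):
    K=np.array([[c['fx'],0,c['cx']],[0,c['fy'],c['cy']],[0,0,1.]])
    p=cv2.undistortPoints(np.array([[[u,v]]],float),K,np.array([c['k1'],0,0,0.]))[0,0]
    W=c['W'];return W[:3,3],W[:3,:3]@np.array([p[0],p[1],1])
def hit(c,u,v,z):
    o,d=ray(c,u,v);return o+d*(z-o[2])/d[2]
def find(c,n,t):
    return [(round(d['p'],2),np.round((c['W']@np.r_[d['at'],1])[:3],3)) for d in r.pinpoint(n,t)]
def save(c,f): cv2.imwrite('pics/'+f,c['pixels'][:,:,::-1])
E
python3 - <<'E'
from h import *
s=r.read_state();print(s)
for n in ['scene','top']:
    c=cam(n);save(c,n+'0.png')
    for t in ['heel0','clamp0','bottle0','standing0','tray','rack','strip','tin','brush']:
        print(n,t,*[(p,a.tolist()) for p,a in find(c,n,t)])
E
```

```text
pics
{'time': 0.0, 'q': array([ 1.59411302e+00,  3.59387306e-01,  1.10769878e-02, -3.57941941e-04,
       -1.22412736e+00, -2.88121139e-01]), 'joint_velocities': array([ 1.55445056e-03, -1.05844467e-03, -7.02609410e-05,  4.42518034e-04,
        7.95188745e-04,  4.48046092e-04]), 'tau': array([-3.00520887e-04, -5.82728148e+01,  2.93062985e+01,  6.99721590e+00,
        7.21115386e-03, -1.57540599e-04]), 'position': array([0.1765962 , 0.65128704, 0.40372867]), 'ee_rot': array([[ 9.65111812e-01, -2.61837930e-01, -2.98289478e-04],
       [-2.61838061e-01, -9.65110414e-01, -1.64873086e-03],
       [ 1.43817993e-04,  1.66931316e-03, -9.99998596e-01]]), 'force': array([ 0.50660129, -0.21200626,  0.53590357]), 'ft_torque': array([-0.01313097, -0.04559748, -0.02351146]), 'grip_force': 0.0, 'grip_width': 0.9994628387595251}
scene heel0 (0.78, [0.631, -0.201, 0.005]) (0.76, [0.627, -0.086, 0.006]) (0.59, [0.629, -0.146, 0.009]) (0.4, [0.477, -0.222, -0.0]) (0.34, [0.611, 0.316, 0.002])
scene clamp0 (0.96, [0.39, -0.4, 0.041]) (0.95, [0.476, -0.243, 0.065]) (0.88, [0.48, -0.312, 0.07]) (0.87, [0.
[... 595 characters left out ...]
, 0.001])
top clamp0 (0.86, [0.392, -0.397, 0.047]) (0.83, [0.476, -0.308, 0.067]) (0.73, [0.474, -0.248, 0.067]) (0.69, [0.287, -0.368, 0.042]) (0.66, [0.472, -0.187, 0.066]) (0.62, [0.467, -0.125, 0.068]) (0.62, [0.609, 0.314, 0.008])
top bottle0 (0.91, [0.438, 0.056, 0.013]) (0.7, [0.435, 0.295, 0.017])
top standing0 (0.86, [0.61, 0.315, 0.007]) (0.69, [0.608, 0.179, 0.003]) (0.27, [0.475, -0.308, 0.067])
top tray (0.94, [0.604, 0.233, 0.001])
top rack (0.72, [0.628, -0.176, -0.0]) (0.55, [0.628, -0.202, 0.009])
top strip (0.89, [0.468, -0.221, 0.001]) (0.22, [0.63, -0.171, 0.001])
top tin (0.83, [0.773, 0.018, -0.004]) (0.28, [0.629, -0.142, 0.005])
top brush (0.75, [0.76, 0.188, 0.003])
```

View pics/scene0.png

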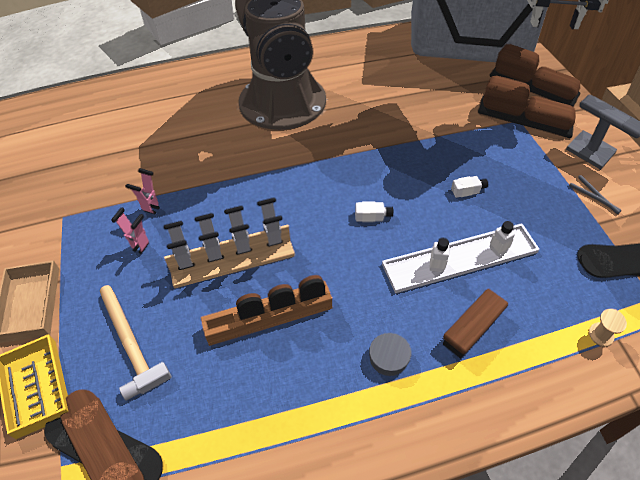

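View pics/top0.png

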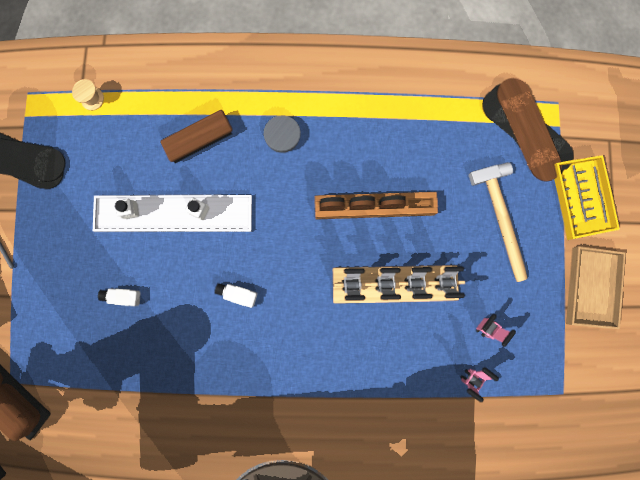

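The scene picture shows three heels in the rack at about (250,307), (282,298) and (313,288), with the slot nearest the hammer empty. Four grey clamps sit on the strip and two pink decoys lie at (132,235) and (147,195). Two bottles are tipped over at (370,211) and (468,186), and two stand in the tray. The top picture agrees: heels at x=332, 363 and 392 on row 202. I'm moving towards the strip for a wrist view.

```bash
cat > go.py <<'E'
# prints the tool-axes offset (cm) and spin to a target TCP x y z yaw(of tool x)
import sys; from h import *
s=r.read_state();R=s['ee_rot'];t=[float(a) for a in sys.argv[1:]]
o=R.T@(np.array(t[:3])-s['position'])*100
yaw=np.arctan2(R[1,0],R[0,0]);sp=-((t[3]-yaw+np.pi)%(2*np.pi)-np.pi)
print('t%.1f'%s['time'],'at',s['position'].round(4),'yaw %.3f'%yaw,'offset',o.round(2),'spin %.3f'%sp,'grip %.2f %.1f'%(s['grip_width']*8.76,s['grip_force']),'F',s['force'].round(1))
E
python3 -m crank '[{"gripper":8.7,"offset":[4,2.4,-1],"spin":0.13},{"gripper":8.7,"offset":[8,4.8,-2],"spin":0.26},{"gripper":8.7,"offset":[12,7.2,-3],"spin":0.39},{"gripper":8.7,"offset":[16,9.6,-4],"spin":0.52},{"gripper":8.7,"offset":[20,12,-4],"spin":0.65}]' 20
python3 go.py 0.53 0.2 0.45 -1.571
```

```text
time: 1.5
position: [0.3394, 0.482, 0.4466]
ee_rot: [[0.606, -0.795, 0.001], [-0.795, -0.606, 0.003], [-0.001, -0.003, -1.0]]
force: [1.4, 0.3, 0.5]
grip_width: 0.986
grip_force: 0.0
t1.5 at [0.3394 0.482  0.4466] yaw -0.920 offset [33.98  1.93 -0.39] spin 0.651 grip 8.64 0.0 F [1.4 0.3 0.5]
```

```bash
python3 -m crank '[{"gripper":8.7,"offset":[4,0.2,0],"spin":0.13},{"gripper":8.7,"offset":[8,0.4,0],"spin":0.26},{"gripper":8.7,"offset":[12,0.6,0],"spin":0.39},{"gripper":8.7,"offset":[16,0.8,0],"spin":0.52},{"gripper":8.7,"offset":[20,1,0],"spin":0.65}]' | head -2
python3 -m crank '[{"gripper":8.7,"offset":[4,-1,0],"spin":0},{"gripper":8.7,"offset":[8,-2,0],"spin":0},{"gripper":8.7,"offset":[12,-3,0],"spin":0},{"gripper":8.7,"offset":[16,-3,0],"spin":0},{"gripper":8.7,"offset":[20,-3,0],"spin":0}]' | head -2
python3 -m crank '[{"gripper":8.7,"offset":[4.5,-1,0],"spin":0},{"gripper":8.7,"offset":[9,-2,0],"spin":0},{"gripper":8.7,"offset":[14,-3,0],"spin":0},{"gripper":8.7,"offset":[19,-4,0],"spin":0},{"gripper":8.7,"offset":[24,-5,0],"spin":0}]' | head -2
python3 -m crank '[{"gripper":8.7,"offset":[4.7,0,0],"spin":0},{"gripper":8.7,"offset":[4.7,0,0],"spin":0},{"gripper":8.7,"offset":[4.7,0,0],"spin":0},{"gripper":8.7,"offset":[4.7,0,0],"spin":0},{"gripper":8.7,"offset":[4.7,0,0],"spin":0}]' | head -2
python3 go.py 0.53 -0.17 0.45 -1.571
python3 - <<'E'
from h import *
c=cam('wrist');save(c,'w1.png');print(c['W'].round(3))
for t in ['heel0','clamp0','rack','strip']:print(t,*[(p,a.tolist()) for p,a in find(c,'wrist',t)])
E
```

```text
time: 2.0
position: [0.453, 0.3172, 0.445]
time: 2.5
position: [0.4835, 0.1172, 0.4448]
time: 3.0
position: [0.5343, -0.1199, 0.4451]
time: 3.5
position: [0.5347, -0.1638, 0.4449]
t3.5 at [ 0.5347 -0.1638  0.4449] yaw -1.563 offset [ 0.62  0.48 -0.51] spin 0.008 grip 8.72 0.0 F [ 0.1  0.3 -0.4]
[[-1.    -0.007 -0.002  0.533]
 [-0.007  0.952  0.307 -0.247]
 [-0.     0.307 -0.952  0.426]
 [ 0.     0.     0.     1.   ]]
heel0 (0.93, [0.628, -0.146, 0.009]) (0.85, [0.635, -0.204, 0.007]) (0.85, [0.624, -0.082, 0.008]) (0.42, [0.471, -0.247, 0.065])
clamp0 (0.98, [0.475, -0.249, 0.065]) (0.97, [0.473, -0.128, 0.068]) (0.82, [0.475, -0.312, 0.068]) (0.72, [0.469, -0.191, 0.068])
rack (0.85, [0.621, -0.169, 0.003])
strip (0.88, [0.475, -0.217, 0.001])
```

View pics/w1.png

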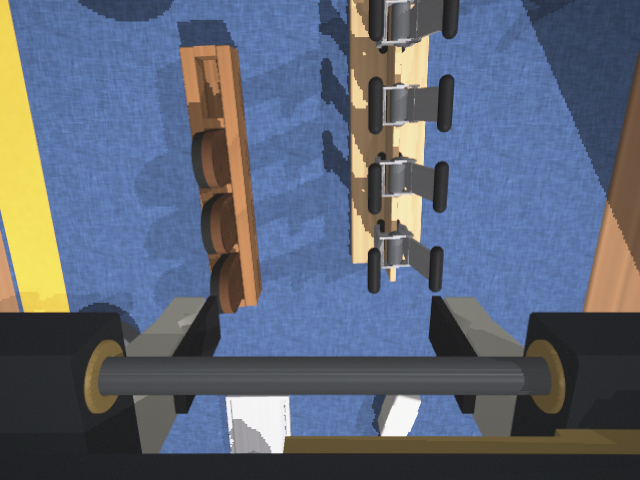

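The wrist view shows the three heels at (210,158), (218,223) and (228,283), and the empty far slot at (208,88). It also shows the clamps' black handle pairs around (405,265), (408,187), (410,103) and (412,18). Next I'll triangulate handles and heel tops.

```bash
python3 - <<'E'
from h import *
c=cam('wrist')
for n,(u,v,z) in dict(hA_l=(374,270,.117),hA_r=(435.5,270,.117),hB_l=(374.5,188,.117),hB_r=(440.5,187,.117),hC_l=(375,104,.117),hC_r=(446,103,.117),strip_end=(393,281,.060),rackTL=(181,48,.038),rackTR=(232,46,.038)).items(): print(n,hit(c,u,v,z).round(4))
# heel tops in top camera by mask
for cn in ['top','wrist','scene']:
    c=cam(cn)
    for t in ['heel0','clamp0','rack','strip']:
        for d in r.masks_of(cn,t):
            if d['p']<.5: continue
            m=d['region'];v,u=np.nonzero(m)
            print(cn,t,round(d['p'],2),'bbox',u.min(),u.max(),v.min(),v.max(),'cen@.088',hit(c,u.mean(),v.mean(),.088 if t=='heel0' else .1).round(3), 'minrect',[np.round(q,1) for q in cv2.minAreaRect(np.c_[u,v].astype(np.float32))] if t in('rack','strip') else '')
E
```

```text
hA_l [ 0.4933 -0.1253  0.117 ]
hA_r [ 0.4453 -0.1256  0.117 ]
hB_l [ 0.4957 -0.1899  0.117 ]
hB_r [ 0.4474 -0.1909  0.117 ]
hC_l [ 0.4979 -0.2484  0.117 ]
hC_r [ 0.4489 -0.2493  0.117 ]
strip_end [ 0.4678 -0.0918  0.06  ]
rackTL [ 0.6527 -0.2917  0.038 ]
rackTR [ 0.6101 -0.2936  0.038 ]
top clamp0 0.9 bbox 435 464 267 297 cen@.088 [ 0.476 -0.303  0.1  ] minrect 
top clamp0 0.85 bbox 476 515 314 345 cen@.088 [ 0.388 -0.389  0.1  ] minrect 
top clamp0 0.8 bbox 461 496 369 400 cen@.088 [ 0.295 -0.356  0.1  ] minrect 
top clamp0 0.6 bbox 342 364 268 300 cen@.088 [ 0.47  -0.124  0.1  ] minrect 
top strip 0.59 bbox 332 463 266 303 cen@.088 [ 0.471 -0.192  0.1  ] minrect [array([397.6, 283.8]), array([ 35.3, 130.8]), np.float64(88.4)]
wrist heel0 0.79 bbox 201 237 194 255 cen@.088 [ 0.619 -0.153  0.088] minrect 
wrist heel0 0.71 bbox 191 230 130 189 cen@.088 [ 0.622 -0.207  0.088] minrect 
wrist clamp0 0.97 bbox 367 443 221 294 cen@.088 [ 0.468 -0.13   0.1  ] minrect 
wrist clamp0 0.9 bbox 368 453 77 134 cen@.088 [ 0.471 -0.249  0.1  ] minrect 
wrist clamp0 0.61 bbox 369 458 0 52 cen@.088 [
[... 828 characters left out ...]
n@.088 [ 0.493 -0.304  0.1  ] minrect 
scene clamp0 0.72 bbox 259 281 197 245 cen@.088 [ 0.487 -0.128  0.1  ] minrect 
scene clamp0 0.69 bbox 195 223 214 261 cen@.088 [ 0.492 -0.247  0.1  ] minrect 
scene clamp0 0.65 bbox 126 158 169 212 cen@.088 [ 0.334 -0.357  0.1  ] minrect 
scene rack 0.78 bbox 201 331 281 345 cen@.088 [ 0.684 -0.19   0.1  ] minrect [array([267. , 312.7]), array([ 30.2, 132.2]), np.float64(73.5)]
scene rack 0.73 bbox 382 537 225 292 cen@.088 [0.667 0.171 0.1  ] minrect [array([460. , 256.7]), array([ 34.6, 153.7]), np.float64(74.6)]
scene strip 0.51 bbox 298 324 275 300 cen@.088 [ 0.65  -0.094  0.1  ] minrect [array([309.9, 286.7]), array([22.6, 26.8]), np.float64(75.1)]
```

```bash
python3 go.py 0.4693 -0.1255 0.28 -1.531
```

```text
t4.5 at [ 0.5347 -0.1649  0.4446] yaw -1.565 offset [-3.98  6.51 16.46] spin -0.034 grip 8.67 0.0 F [ 0.5 -0.   0.2]
```

```bash
python3 -m crank '[{"gripper":8.7,"offset":[-2,3.3,3],"spin":-0.034},{"gripper":8.7,"offset":[-4,6.5,6],"spin":-0.034},{"gripper":8.7,"offset":[-4,6.5,9],"spin":-0.034},{"gripper":8.7,"offset":[-4,6.5,11],"spin":-0.034},{"gripper":8.7,"offset":[-4,6.5,11],"spin":-0.034}]' |head -2
python3 go.py 0.4693 -0.1255 0.28 -1.531
python3 -m crank '[{"gripper":8.7,"offset":[0,0,2],"spin":0},{"gripper":8.7,"offset":[0,0,4],"spin":0},{"gripper":8.7,"offset":[0,0,5.4],"spin":0},{"gripper":8.7,"offset":[0,0,5.4],"spin":0},{"gripper":8.7,"offset":[0,0,5.4],"spin":0}]' |head -2
python3 go.py 0.4693 -0.1255 0.28 -1.531
python3 -c "
from h import *
c=cam('wrist');save(c,'w2.png')"
```

```text
time: 5.05
position: [0.4683, -0.1252, 0.3325]
t5.0 at [ 0.4683 -0.1252  0.3325] yaw -1.531 offset [ 0.04 -0.12  5.25] spin 0.000 grip 8.72 0.0 F [ 0.8 -0.2  0.5]
time: 5.55
position: [0.4701, -0.1254, 0.2817]
t5.5 at [ 0.4701 -0.1254  0.2817] yaw -1.531 offset [0.01 0.08 0.17] spin 0.000 grip 8.69 0.0 F [0.2 0.5 0.8]
```

View pics/w2.png

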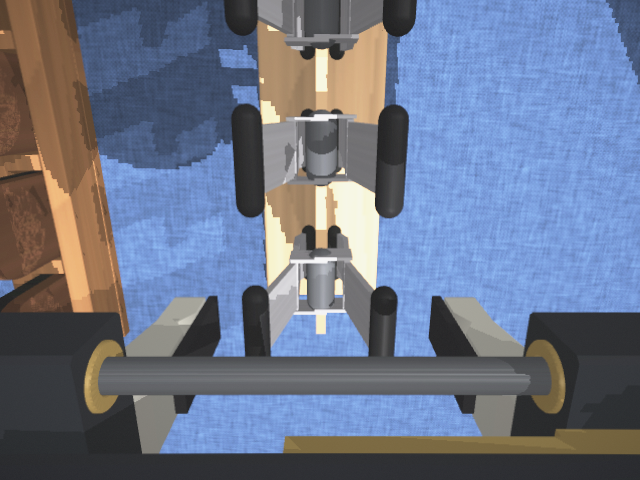

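The near clamp's handles, at (256,320) and (384,320), lie centrally between the fingers, whose inner edges are at 218 and 432. Next step: squeeze.

```bash
for i in 1; do python3 -m crank '[{"gripper":5,"offset":[0,0,0],"spin":0},{"gripper":2.5,"offset":[0,0,0],"spin":0},{"gripper":2.5,"offset":[0,0,0],"spin":0},{"gripper":2.5,"offset":[0,0,0],"spin":0},{"gripper":2.5,"offset":[0,0,0],"spin":0}]' 28 ; done
python3 -m crank '[{"gripper":2.5,"offset":[0,0,0],"spin":0},{"gripper":2.5,"offset":[0,0,0],"spin":0},{"gripper":2.5,"offset":[0,0,0],"spin":0},{"gripper":2.5,"offset":[0,0,-0.5],"spin":0},{"gripper":2.5,"offset":[0,0,-1],"spin":0}]' 28 
python3 -m crank '[{"gripper":2.5,"offset":[0,0,-2.5],"spin":0},{"gripper":2.5,"offset":[0,0,-5],"spin":0},{"gripper":2.5,"offset":[0,0,-8],"spin":0},{"gripper":2.5,"offset":[0,0,-10],"spin":0},{"gripper":2.5,"offset":[0,0,-12],"spin":0}]' |head -1
python3 go.py 0.6245 -0.085 0.42 -1.531
```

```text
time: 6.1
position: [0.4699, -0.1254, 0.2816]
ee_rot: [[0.041, -0.999, 0.001], [-0.999, -0.041, -0.001], [0.001, -0.001, -1.0]]
force: [-1.6, 1.2, 15.8]
grip_width: 0.599
grip_force: 10.7
time: 6.6
position: [0.4692, -0.1253, 0.2909]
ee_rot: [[0.04, -0.999, -0.0], [-0.999, -0.04, 0.0], [-0.0, 0.0, -1.0]]
force: [-0.6, -0.6, -1.1]
grip_width: 0.292
grip_force: 16.4
time: 7.1
t7.1 at [ 0.469  -0.1253  0.4114] yaw -1.531 offset [ -3.41 -15.69  -0.86] spin 0.000 grip 2.54 20.0 F [ 1.   0.5 -1. ]
```

```bash
python3 -m crank '[{"gripper":2.4,"offset":[-1,-4,-1],"spin":0},{"gripper":2.4,"offset":[-2,-8,-1],"spin":0},{"gripper":2.4,"offset":[-3,-12,-1],"spin":0},{"gripper":2.4,"offset":[-3.4,-15.7,-1],"spin":0},{"gripper":2.4,"offset":[-3.4,-15.7,-1],"spin":0}]' |head -1
python3 go.py 0.6245 -0.085 0.42 -1.531
python3 - <<'E'
from h import *
c=cam('wrist');save(c,'w3.png')
print(find(c,'wrist','heel0'));print(find(c,'wrist','clamp0'))
c=cam('top');print(find(c,'top','heel0'));print(find(c,'top','clamp0'))
s=cam('scene');cv2.imwrite('pics/s3.png',cv2.resize(s['pixels'][150:400,150:400,::-1],(750,600)))
E
```

```text
time: 7.6
t7.6 at [ 0.6283 -0.0841  0.4181] yaw -1.530 offset [ 0.08  0.39 -0.19] spin 0.001 grip 2.51 28.0 F [-0.4 -1.5 -1.6]
[(0.81, array([ 0.622, -0.085,  0.008])), (0.79, array([ 0.63 , -0.144,  0.01 ])), (0.71, array([ 0.63 , -0.205,  0.01 ]))]
[(0.89, array([ 0.472, -0.187,  0.07 ])), (0.63, array([ 0.626, -0.085,  0.199]))]
[(0.82, array([ 0.628, -0.206,  0.01 ])), (0.48, array([ 0.626, -0.143,  0.007]))]
[(0.89, array([ 0.287, -0.367,  0.044])), (0.84, array([ 0.477, -0.311,  0.067])), (0.81, array([ 0.389, -0.398,  0.051])), (0.74, array([ 0.474, -0.251,  0.067])), (0.62, array([ 0.471, -0.189,  0.067]))]
```

View pics/w3.png

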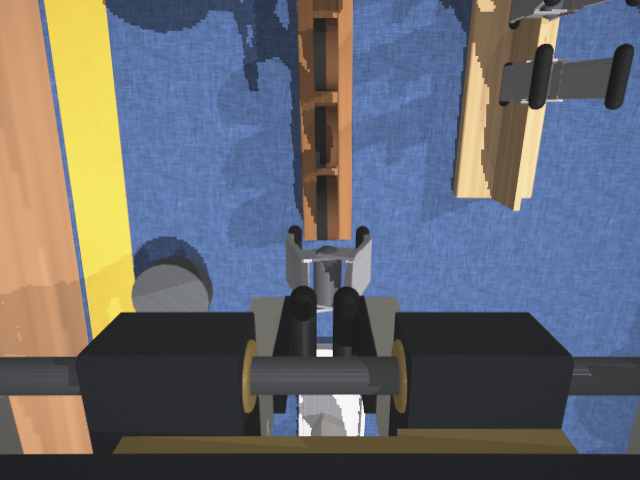

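View pics/s3.png

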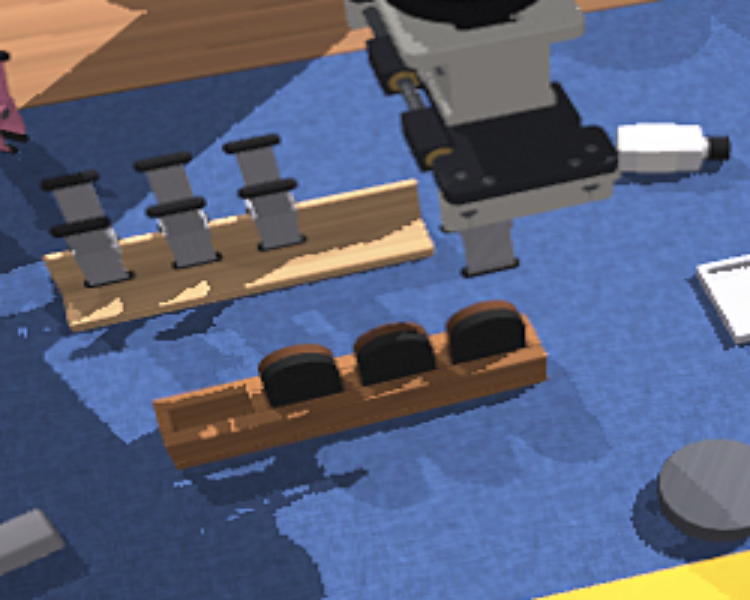

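The gripper holds the clamp level, with its open jaws at (295,235) and (362,235) in the wrist view, in line with the rack. Lowering it over the first heel.

```bash
python3 -m crank '[{"gripper":2.4,"offset":[0,0.35,0],"spin":0},{"gripper":2.4,"offset":[0,0.35,2],"spin":0},{"gripper":2.4,"offset":[0,0.35,4],"spin":0},{"gripper":2.4,"offset":[0,0.35,6],"spin":0},{"gripper":2.4,"offset":[0,0.35,8],"spin":0}]' |head -1
python3 go.py 0.6250 -0.085 0.319 -1.531
python3 -m crank '[{"gripper":2.4,"offset":[0,0,0.4],"spin":0},{"gripper":2.4,"offset":[0,0,0.8],"spin":0},{"gripper":2.4,"offset":[0,0,1.2],"spin":0},{"gripper":2.4,"offset":[0,0,1.6],"spin":0},{"gripper":2.4,"offset":[0,0,1.6],"spin":0}]' |head -1
python3 go.py 0.6250 -0.085 0.315 -1.531
```

```text
time: 8.45
t8.4 at [ 0.6208 -0.0853  0.3406] yaw -1.531 offset [-0.01 -0.42  2.16] spin 0.000 grip 2.53 28.0 F [-0.3  0.3 -1.1]
time: 8.95
t8.9 at [ 0.6214 -0.0852  0.3247] yaw -1.531 offset [-0.   -0.36  0.97] spin 0.000 grip 2.50 28.0 F [-0.2 -0.9 -0.5]
```

```bash
python3 -m crank '[{"gripper":2.4,"offset":[0,-0.3,0],"spin":0},{"gripper":2.4,"offset":[0,-0.3,0.2],"spin":0},{"gripper":2.4,"offset":[0,-0.3,0.4],"spin":0},{"gripper":2.4,"offset":[0,-0.3,0.6],"spin":0},{"gripper":2.4,"offset":[0,-0.3,0.6],"spin":0}]' |head -1
python3 go.py 0.6250 -0.085 0.315 -1.531
python3 -m crank '[{"gripper":2.4,"offset":[0,0,0.1],"spin":0},{"gripper":2.4,"offset":[0,0,0.2],"spin":0},{"gripper":2.4,"offset":[0,0,0.3],"spin":0},{"gripper":2.4,"offset":[0,0,0.3],"spin":0},{"gripper":2.4,"offset":[0,0,0.3],"spin":0}]' |head -1
python3 go.py 0.6250 -0.085 0.315 -1.531
```

```text
time: 9.45
t9.4 at [ 0.6243 -0.0851  0.3182] yaw -1.531 offset [-0.   -0.07  0.32] spin 0.000 grip 2.44 28.0 F [-0.3 -0.5 -1.4]
time: 9.95
t9.9 at [ 0.6245 -0.0851  0.3157] yaw -1.531 offset [-0.   -0.06  0.07] spin 0.000 grip 2.51 28.0 F [-0.2  0.4 -0.8]
```

```bash
for i in 1 ; do python3 -m crank '[{"gripper":2.4,"offset":[0,0,0.1],"spin":0},{"gripper":2.4,"offset":[0,0,0.2],"spin":0},{"gripper":2.4,"offset":[0,0,0.2],"spin":0},{"gripper":2.4,"offset":[0,0,0.2],"spin":0},{"gripper":2.4,"offset":[0,0,0.2],"spin":0}]' |grep -E 'pos|force'; done
python3 - <<'E'
from h import *
s=cam('scene');cv2.imwrite('pics/s4.png',cv2.resize(s['pixels'][230:330,220:345,::-1],(750,600)))
E
```

```text
position: [0.6245, -0.0851, 0.3137]
force: [0.2, -0.6, -0.0]
grip_force: 28.0
```

View pics/s4.png

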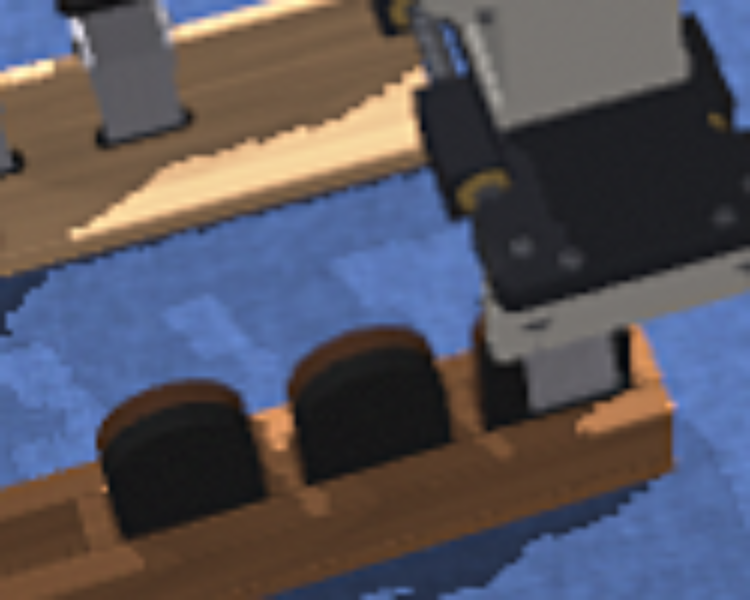

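In the scene crop the jaw plate at (575,375) straddles the first heel, but looks a little right of its middle (about 556). I'll check that numerically.

```bash
python3 - <<'E'
from h import *
s=cam('scene')
def hx(u,v,x):
    o,d=ray(s,220+u/6,230+v/6);return (o+d*(x-o[0])/d[0]).round(4)
print(s['W'][:3,3].round(2))
print('heel1',hx(485,427,.633),hx(632,385,.633));print('heel2',hx(308,480,.635),hx(452,437,.635));print('heel3',hx(120,537,.637),hx(268,495,.637))
print('jaw',hx(530,412,.644),hx(625,380,.644))
E
```

```text
[ 1.12 -0.2   0.85]
heel1 [ 0.633  -0.1094  0.0343] [ 0.633  -0.0624  0.0374]
heel2 [ 0.635  -0.1659  0.0325] [ 0.635  -0.1203  0.0367]
heel3 [ 0.637  -0.2252  0.0297] [ 0.637  -0.1788  0.0329]
jaw [ 0.644  -0.0973  0.055 ] [ 0.644  -0.0676  0.0597]
```

```bash
python3 -m crank '[{"gripper":2.4,"offset":[0.3,0,0.1],"spin":0},{"gripper":2.4,"offset":[0.3,0,0.2],"spin":0},{"gripper":2.4,"offset":[0.3,0,0.3],"spin":0},{"gripper":2.4,"offset":[0.3,0,0.35],"spin":0},{"gripper":2.4,"offset":[0.3,0,0.35],"spin":0}]' |grep -E 'pos|force'
python3 -m crank '[{"gripper":2.8,"offset":[0,0,0],"spin":0},{"gripper":3.2,"offset":[0,0,0],"spin":0},{"gripper":3.6,"offset":[0,0,0],"spin":0},{"gripper":4.0,"offset":[0,0,0],"spin":0},{"gripper":4.4,"offset":[0,0,0],"spin":0}]' |grep -E 'pos|force|wid'
python3 -m crank '[{"gripper":4.8,"offset":[0,0,0],"spin":0},{"gripper":5.2,"offset":[0,0,0],"spin":0},{"gripper":6,"offset":[0,0,0],"spin":0},{"gripper":7,"offset":[0,0,0],"spin":0},{"gripper":8.5,"offset":[0,0,0],"spin":0}]' |grep -E 'pos|force|wid'
python3 -m crank '[{"gripper":8.5,"offset":[0,0,0],"spin":0},{"gripper":8.6,"offset":[0,0,-1],"spin":0},{"gripper":8.7,"offset":[0,0,-3],"spin":0},{"gripper":8.7,"offset":[0,0,-6],"spin":0},{"gripper":8.7,"offset":[0,0,-9],"spin":0}]' |grep -E 'pos|force|wid'
python3 go.py 0.4716 -0.190 0.40 -1.531
python3 - <<'E'
from h import *
s=cam('scene');cv2.imwrite('pics/s5.png',cv2.resize(s['pixels'][230:330,220:345,::-1],(750,600)))
c=cam('wrist');print(find(c,'wrist','clamp0'))
E
```

```text
position: [0.626, -0.0879, 0.3137]
force: [-1.7, 3.2, 17.0]
grip_force: 28.0
position: [0.6249, -0.0881, 0.311]
force: [0.1, -0.1, 0.6]
grip_width: 0.481
grip_force: 9.0
position: [0.6245, -0.0881, 0.3099]
force: [-0.0, -0.0, -0.5]
grip_width: 0.806
grip_force: 0.0
position: [0.6245, -0.0881, 0.4017]
force: [0.1, -0.1, -0.4]
grip_width: 0.994
grip_force: 0.0
t12.6 at [ 0.6245 -0.0881  0.4017] yaw -1.531 offset [ 9.57 15.68  0.18] spin 0.000 grip 8.71 0.0 F [ 0.1 -0.1 -0.4]
[(0.67, array([ 0.625, -0.088,  0.098])), (0.59, array([ 0.472, -0.191,  0.069]))]
```

View pics/s5.png

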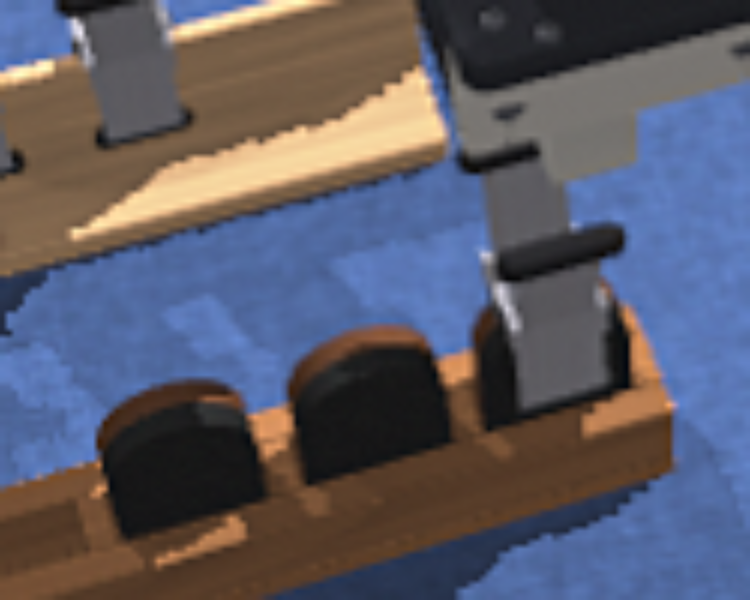

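Clamp 1 sits over the first heel, with its jaw plate at (560,350) and both handles free. The release worked, so I'll repeat for clamp B and heel 2.

```bash
python3 -m crank '[{"gripper":8.7,"offset":[2.4,4,0],"spin":0},{"gripper":8.7,"offset":[4.8,8,0],"spin":0},{"gripper":8.7,"offset":[7,12,0],"spin":0},{"gripper":8.7,"offset":[9.4,15.7,0],"spin":0},{"gripper":8.7,"offset":[9.4,15.7,0],"spin":0}]' |head -1
python3 -m crank '[{"gripper":8.7,"offset":[0,0,2],"spin":0},{"gripper":8.7,"offset":[0,0,4],"spin":0},{"gripper":8.7,"offset":[0,0,6],"spin":0},{"gripper":8.7,"offset":[0,0,7],"spin":0},{"gripper":8.7,"offset":[0,0,7],"spin":0}]' |head -1
python3 go.py 0.4716 -0.188 0.2817 -1.531
python3 -c "
from h import *
c=cam('wrist');print(find(c,'wrist','clamp0'))"
```

```text
time: 13.2
time: 13.7
t13.7 at [ 0.4712 -0.1881  0.3288] yaw -1.531 offset [-0.01 -0.06  4.71] spin 0.000 grip 8.68 0.0 F [ 0.1 -0.7 -0.3]
[(0.89, array([ 0.475, -0.191,  0.071])), (0.67, array([ 0.471, -0.307,  0.067])), (0.56, array([ 0.477, -0.249,  0.067]))]
```

```bash
python3 -m crank '[{"gripper":8.7,"offset":[0,-0.1,2],"spin":0},{"gripper":8.7,"offset":[0,-0.1,4],"spin":0},{"gripper":8.7,"offset":[0,-0.1,4.7],"spin":0},{"gripper":8.7,"offset":[0,-0.1,4.7],"spin":0},{"gripper":8.7,"offset":[0,-0.1,4.7],"spin":0}]' |grep pos
python3 -m crank '[{"gripper":5,"offset":[0,0,0],"spin":0},{"gripper":2.5,"offset":[0,0,0],"spin":0},{"gripper":2.5,"offset":[0,0,0],"spin":0},{"gripper":2.5,"offset":[0,0,0],"spin":0},{"gripper":2.5,"offset":[0,0,0],"spin":0}]' 28 | grep force
python3 -m crank '[{"gripper":2.4,"offset":[0,0,0],"spin":0},{"gripper":2.4,"offset":[0,0,0],"spin":0},{"gripper":2.4,"offset":[0,0,0],"spin":0},{"gripper":2.4,"offset":[0,0,-0.5],"spin":0},{"gripper":2.4,"offset":[0,0,-1],"spin":0}]' | grep force 
python3 -m crank '[{"gripper":2.4,"offset":[0,0,-3],"spin":0},{"gripper":2.4,"offset":[0,0,-6],"spin":0},{"gripper":2.4,"offset":[0,0,-9],"spin":0},{"gripper":2.4,"offset":[0,0,-12.5],"spin":0},{"gripper":2.4,"offset":[0,0,-12.8],"spin":0}]' |head -1
python3 go.py 0.6265 -0.1435 0.42 -1.531
```

```text
position: [0.473, -0.1883, 0.2842]
force: [-1.1, 0.9, 15.3]
grip_force: 10.5
force: [-0.3, 0.2, -0.5]
grip_force: 28.0
time: 15.8
t15.8 at [ 0.4731 -0.1885  0.4254] yaw -1.530 offset [ -3.88 -15.5    0.63] spin 0.001 grip 2.50 28.0 F [ 0.7 -0.7 -2.1]
```

```bash
python3 -m crank '[{"gripper":2.4,"offset":[-1,-4,0],"spin":0},{"gripper":2.4,"offset":[-2,-8,0],"spin":0},{"gripper":2.4,"offset":[-3,-12,0],"spin":0},{"gripper":2.4,"offset":[-3.9,-15.5,0],"spin":0},{"gripper":2.4,"offset":[-3.9,-15.5,0],"spin":0}]' |head -1
python3 go.py 0.6265 -0.1435 0.34 -1.531
python3 -m crank '[{"gripper":2.4,"offset":[0,0,1.5],"spin":0},{"gripper":2.4,"offset":[0,0,3],"spin":0},{"gripper":2.4,"offset":[0,0,4.5],"spin":0},{"gripper":2.4,"offset":[0,0,4.5],"spin":0},{"gripper":2.4,"offset":[0,0,4.5],"spin":0}]' |head -1
python3 go.py 0.6265 -0.1435 0.34 -1.531
python3 -c "
from h import *
c=cam('wrist');print(find(c,'wrist','clamp0'));print(find(c,'wrist','heel0'))
c=cam('scene');print(find(c,'scene','clamp0'));print(find(c,'scene','heel0'))"
```

```text
time: 16.3
t16.3 at [ 0.629  -0.1417  0.4183] yaw -1.530 offset [0.17 0.23 7.83] spin 0.001 grip 2.46 28.0 F [-0.6  0.2 -1.8]
time: 16.8
t16.8 at [ 0.6255 -0.1432  0.3759] yaw -1.531 offset [ 0.03 -0.1   3.59] spin 0.000 grip 2.49 28.0 F [ 0.2 -0.3 -0.2]
[(0.77, array([ 0.474, -0.248,  0.064])), (0.68, array([ 0.626, -0.089,  0.096]))]
[(0.95, array([ 0.625, -0.144,  0.009])), (0.88, array([ 0.635, -0.2  ,  0.011])), (0.68, array([ 0.626, -0.084,  0.009]))]
[(0.81, array([ 0.48 , -0.313,  0.067])), (0.68, array([ 0.623, -0.141,  0.155])), (0.61, array([ 0.627, -0.088,  0.094])), (0.61, array([ 0.39 , -0.401,  0.043])), (0.6, array([ 0.288, -0.368,  0.051])), (0.57, array([ 0.474, -0.246,  0.065])), (0.21, array([ 0.624, -0.089,  0.006]))]
[(0.98, array([ 0.628, -0.147,  0.008])), (0.84, array([ 0.629, -0.2  ,  0.008])), (0.53, array([ 0.627, -0.088,  0.007]))]
```

```bash
python3 -m crank '[{"gripper":2.4,"offset":[0.15,-0.1,1.5],"spin":0},{"gripper":2.4,"offset":[0.15,-0.1,3],"spin":0},{"gripper":2.4,"offset":[0.15,-0.1,4.5],"spin":0},{"gripper":2.4,"offset":[0.15,-0.1,5.6],"spin":0},{"gripper":2.4,"offset":[0.15,-0.1,5.6],"spin":0}]' |grep -E 'pos|force'
python3 -m crank '[{"gripper":2.4,"offset":[0,0,0.1],"spin":0},{"gripper":2.4,"offset":[0,0,0.2],"spin":0},{"gripper":2.4,"offset":[0,0,0.25],"spin":0},{"gripper":2.4,"offset":[0,0,0.25],"spin":0},{"gripper":2.4,"offset":[0,0,0.25],"spin":0}]' |grep -E 'pos|force'
```

```text
position: [0.6262, -0.1445, 0.3177]
force: [-0.4, -0.3, 0.1]
grip_force: 28.0
position: [0.6269, -0.1445, 0.318]
force: [-0.1, 0.3, -0.0]
grip_force: 28.0
```

```bash
python3 -m crank '[{"gripper":2.4,"offset":[0,0,0.1],"spin":0},{"gripper":2.4,"offset":[0,0,0.2],"spin":0},{"gripper":2.4,"offset":[0,0,0.2],"spin":0},{"gripper":2.4,"offset":[0,0,0.2],"spin":0},{"gripper":2.4,"offset":[0,0,0.2],"spin":0}]' |grep -E 'pos|force'
python3 -c "
from h import *
s=cam('scene');cv2.imwrite('pics/s6.png',cv2.resize(s['pixels'][230:330,220:345,::-1],(750,600)))"
```

```text
position: [0.627, -0.1445, 0.3162]
force: [-0.3, -0.5, 4.5]
grip_force: 28.0
```

View pics/s6.png

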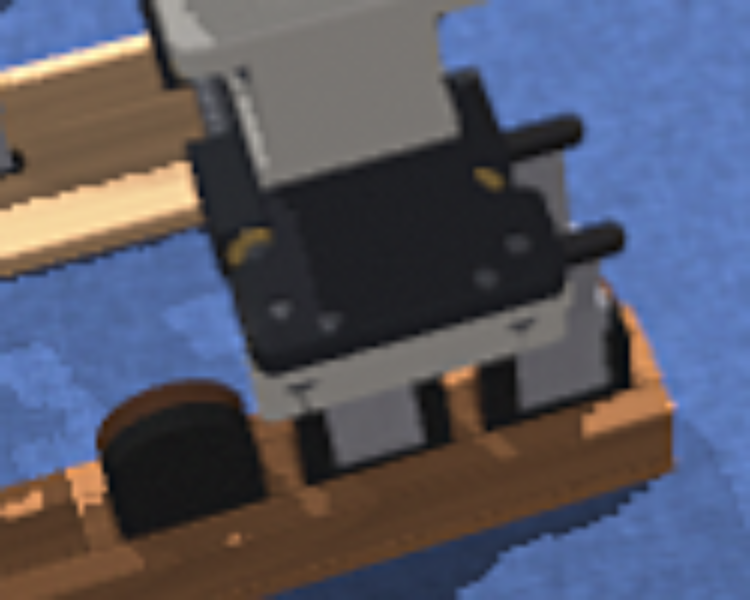

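The second clamp is centred, with its jaw at 376 px and the heel at 377 px, and it touches the top at 4.5 N. Releasing it.

```bash

python3 -m crank '[{"gripper":2.8,"offset":[0,0,0],"spin":0},{"gripper":3.2,"offset":[0,0,0],"spin":0},{"gripper":3.6,"offset":[0,0,0],"spin":0},{"gripper":4.0,"offset":[0,0,0],"spin":0},{"gripper":4.4,"offset":[0,0,0],"spin":0}]' |grep -E 'pos|force|wid'
python3 -m crank '[{"gripper":4.8,"offset":[0,0,0],"spin":0},{"gripper":5.2,"offset":[0,0,0],"spin":0},{"gripper":6,"offset":[0,0,0],"spin":0},{"gripper":7,"offset":[0,0,0],"spin":0},{"gripper":8.5,"offset":[0,0,0],"spin":0}]' |grep -E 'force|wid'
python3 -m crank '[{"gripper":8.5,"offset":[0,0,0],"spin":0},{"gripper":8.6,"offset":[0,0,-1],"spin":0},{"gripper":8.7,"offset":[0,0,-3],"spin":0},{"gripper":8.7,"offset":[0,0,-6],"spin":0},{"gripper":8.7,"offset":[0,0,-9],"spin":0}]' |grep -E 'force|wid'
python3 go.py 0.4740 -0.247 0.40 -1.531
python3 -c "
from h import *
c=cam('wrist');print(find(c,'wrist','clamp0'));c=cam('top');print(find(c,'top','clamp0'))"
```

```text
position: [0.6267, -0.1445, 0.315]
force: [0.4, -1.2, -0.6]
grip_width: 0.482
grip_force: 9.0
force: [-0.3, 0.2, -0.9]
grip_width: 0.809
grip_force: 0.0
force: [1.4, -0.3, -0.1]
grip_width: 0.991
grip_force: 0.0
t20.1 at [ 0.6267 -0.1446  0.4072] yaw -1.531 offset [ 9.62 15.67  0.73] spin 0.000 grip 8.68 0.0 F [ 1.4 -0.3 -0.1]
[(0.91, array([ 0.631, -0.147,  0.099])), (0.7, array([ 0.626, -0.089,  0.097])), (0.63, array([ 0.475, -0.25 ,  0.069]))]
[(0.81, array([ 0.285, -0.37 ,  0.043])), (0.65, array([ 0.626, -0.087,  0.096])), (0.62, array([ 0.478, -0.309,  0.068])), (0.55, array([ 0.389, -0.399,  0.047])), (0.42, array([ 0.631, -0.145,  0.095]))]
```

```bash
python3 -m crank '[{"gripper":8.7,"offset":[2.4,4,0],"spin":0},{"gripper":8.7,"offset":[4.8,8,0],"spin":0},{"gripper":8.7,"offset":[7.2,12,0],"spin":0},{"gripper":8.7,"offset":[9.6,15.7,0],"spin":0},{"gripper":8.7,"offset":[9.6,15.7,0],"spin":0}]' |head -1
python3 -m crank '[{"gripper":8.7,"offset":[0,0,2],"spin":0},{"gripper":8.7,"offset":[0,0,4],"spin":0},{"gripper":8.7,"offset":[0,0,6],"spin":0},{"gripper":8.7,"offset":[0,0,7.5],"spin":0},{"gripper":8.7,"offset":[0,0,7.5],"spin":0}]' |head -1
python3 go.py 0.4740 -0.247 0.283 -1.531
python3 -c "
from h import *
c=cam('wrist');print(find(c,'wrist','clamp0'))"
```

```text
time: 20.85
time: 21.35
t21.4 at [ 0.473  -0.2463  0.328 ] yaw -1.531 offset [ 0.08 -0.12  4.5 ] spin -0.000 grip 8.70 0.0 F [-0.5 -0.2  0.4]
[(0.81, array([ 0.475, -0.309,  0.065])), (0.68, array([ 0.476, -0.251,  0.069]))]
```

```bash
python3 -m crank '[{"gripper":8.7,"offset":[0.1,-0.1,2],"spin":0},{"gripper":8.7,"offset":[0.1,-0.1,4],"spin":0},{"gripper":8.7,"offset":[0.1,-0.1,4.5],"spin":0},{"gripper":8.7,"offset":[0.1,-0.1,4.5],"spin":0},{"gripper":8.7,"offset":[0.1,-0.1,4.5],"spin":0}]' |grep pos
python3 -m crank '[{"gripper":5,"offset":[0,0,0],"spin":0},{"gripper":2.5,"offset":[0,0,0],"spin":0},{"gripper":2.5,"offset":[0,0,0],"spin":0},{"gripper":2.5,"offset":[0,0,0],"spin":0},{"gripper":2.5,"offset":[0,0,0],"spin":0}]' 28 | grep force
python3 -m crank '[{"gripper":2.4,"offset":[0,0,0],"spin":0},{"gripper":2.4,"offset":[0,0,0],"spin":0},{"gripper":2.4,"offset":[0,0,0],"spin":0},{"gripper":2.4,"offset":[0,0,-0.5],"spin":0},{"gripper":2.4,"offset":[0,0,-1],"spin":0}]' | grep force 
python3 -m crank '[{"gripper":2.4,"offset":[0,0,-3],"spin":0},{"gripper":2.4,"offset":[0,0,-6],"spin":0},{"gripper":2.4,"offset":[0,0,-9],"spin":0},{"gripper":2.4,"offset":[0,0,-12.5],"spin":0},{"gripper":2.4,"offset":[0,0,-12.8],"spin":0}]' |head -1
python3 go.py 0.6295 -0.2035 0.42 -1.531
```

```text
position: [0.4754, -0.2478, 0.2868]
force: [-1.4, 1.1, 15.3]
grip_force: 10.3
force: [0.0, -0.2, -0.9]
grip_force: 28.0
time: 23.45
t23.4 at [ 0.4755 -0.248   0.4281] yaw -1.530 offset [ -3.83 -15.56   0.89] spin 0.001 grip 2.47 28.0 F [ 0.9 -0.2 -1. ]
```

```bash
python3 -m crank '[{"gripper":2.4,"offset":[-1,-4,0],"spin":0},{"gripper":2.4,"offset":[-2,-8,0],"spin":0},{"gripper":2.4,"offset":[-3,-12,0],"spin":0},{"gripper":2.4,"offset":[-3.8,-15.4,0],"spin":0},{"gripper":2.4,"offset":[-3.8,-15.4,0],"spin":0}]' |head -1
python3 -m crank '[{"gripper":2.4,"offset":[0,0,1.5],"spin":0},{"gripper":2.4,"offset":[0,0,3],"spin":0},{"gripper":2.4,"offset":[0,0,4.5],"spin":0},{"gripper":2.4,"offset":[0,0,4.5],"spin":0},{"gripper":2.4,"offset":[0,0,4.5],"spin":0}]' |head -1
python3 go.py 0.6295 -0.2030 0.34 -1.531
python3 -c "
from h import *
c=cam('wrist');print(find(c,'wrist','heel0'))
c=cam('scene');print(find(c,'scene','clamp0'));print(find(c,'scene','heel0'))"
```

```text
time: 23.95
time: 24.45
t24.4 at [ 0.627  -0.2037  0.3783] yaw -1.531 offset [-0.06 -0.26  3.83] spin 0.000 grip 2.50 28.0 F [ 0.4  0.2 -0.6]
[(0.66, array([ 0.63 , -0.146,  0.007])), (0.64, array([ 0.633, -0.203,  0.009]))]
[(0.68, array([ 0.291, -0.369,  0.052])), (0.68, array([0.611, 0.174, 0.007])), (0.67, array([ 0.481, -0.311,  0.067])), (0.63, array([ 0.392, -0.403,  0.045]))]
[(0.77, array([ 0.629, -0.201,  0.011])), (0.62, array([ 0.481, -0.312,  0.064])), (0.49, array([ 0.627, -0.087,  0.006])), (0.45, array([ 0.631, -0.147,  0.006]))]
```

```bash
python3 -m crank '[{"gripper":2.4,"offset":[0,-0.25,1.5],"spin":0},{"gripper":2.4,"offset":[0,-0.25,3],"spin":0},{"gripper":2.4,"offset":[0,-0.25,4.5],"spin":0},{"gripper":2.4,"offset":[0,-0.25,5.6],"spin":0},{"gripper":2.4,"offset":[0,-0.25,5.6],"spin":0}]' |grep -E 'pos|force'
python3 -m crank '[{"gripper":2.4,"offset":[0,0,0.1],"spin":0},{"gripper":2.4,"offset":[0,0,0.2],"spin":0},{"gripper":2.4,"offset":[0,0,0.25],"spin":0},{"gripper":2.4,"offset":[0,0,0.25],"spin":0},{"gripper":2.4,"offset":[0,0,0.25],"spin":0}]' |grep -E 'pos|force'
python3 -c "
from h import *
s=cam('scene');cv2.imwrite('pics/s7.png',cv2.resize(s['pixels'][230:330,220:345,::-1],(750,600)))"
```

```text
position: [0.6292, -0.2033, 0.3202]
force: [0.1, -0.3, -0.9]
grip_force: 28.0
position: [0.6298, -0.2035, 0.3206]
force: [0.3, 0.2, -0.7]
grip_force: 28.0
```

View pics/s7.png

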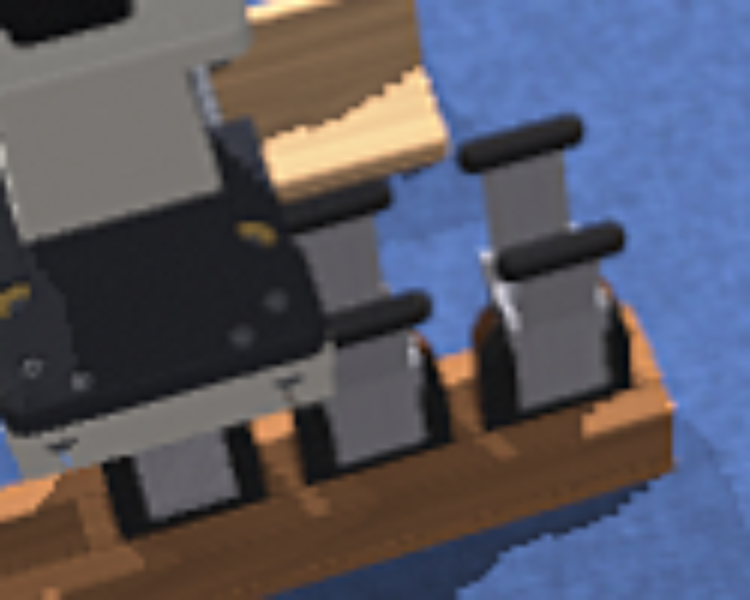

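Clamps 1 and 2 sit properly, and the third jaw, centred at 190 px, is on its heel (187 px). I'll lower it slightly more and release.

```bash
python3 -m crank '[{"gripper":2.4,"offset":[0,0,0.1],"spin":0},{"gripper":2.4,"offset":[0,0,0.25],"spin":0},{"gripper":2.4,"offset":[0,0,0.25],"spin":0},{"gripper":2.4,"offset":[0,0,0.25],"spin":0},{"gripper":2.4,"offset":[0,0,0.25],"spin":0}]' |grep -E 'pos|force'
python3 -m crank '[{"gripper":2.8,"offset":[0,0,0],"spin":0},{"gripper":3.2,"offset":[0,0,0],"spin":0},{"gripper":3.6,"offset":[0,0,0],"spin":0},{"gripper":4.0,"offset":[0,0,0],"spin":0},{"gripper":4.4,"offset":[0,0,0],"spin":0}]' |grep -E 'pos|force|wid'
python3 -m crank '[{"gripper":4.8,"offset":[0,0,0],"spin":0},{"gripper":5.2,"offset":[0,0,0],"spin":0},{"gripper":6,"offset":[0,0,0],"spin":0},{"gripper":7,"offset":[0,0,0],"spin":0},{"gripper":8.5,"offset":[0,0,0],"spin":0}]' |grep -E 'force|wid'
python3 -m crank '[{"gripper":8.5,"offset":[0,0,0],"spin":0},{"gripper":8.6,"offset":[0,0,-1],"spin":0},{"gripper":8.7,"offset":[0,0,-3],"spin":0},{"gripper":8.7,"offset":[0,0,-6],"spin":0},{"gripper":8.7,"offset":[0,0,-10],"spin":0}]' |grep -E 'force|wid'
python3 go.py 0.5 0.12 0.42 -1.571
python3 -c "
from h import *
c=cam('wrist');print(find(c,'wrist','clamp0'))
for n in ['top','scene']:
  c=cam(n)
  for t in ['clamp0','bottle0','standing0']:print(n,t,*find(c,n,t))"
```

```text
position: [0.6301, -0.2035, 0.3188]
force: [-1.1, 0.6, 5.1]
grip_force: 28.0
position: [0.6295, -0.2034, 0.317]
force: [1.0, 0.2, -1.6]
grip_width: 0.486
grip_force: 8.8
force: [-1.2, -0.1, 0.1]
grip_width: 0.803
grip_force: 0.0
force: [0.6, -0.3, -0.3]
grip_width: 0.99
grip_force: 0.0
t27.8 at [ 0.6293 -0.2033  0.4179] yaw -1.531 offset [-32.82  11.63  -0.16] spin 0.040 grip 8.67 0.0 F [ 0.6 -0.3 -0.3]
[(0.91, array([ 0.628, -0.087,  0.094])), (0.83, array([ 0.635, -0.204,  0.097])), (0.83, array([ 0.629, -0.146,  0.098])), (0.71, array([ 0.476, -0.31 ,  0.068]))]
top clamp0 (0.87, array([ 0.633, -0.145,  0.093])) (0.82, array([ 0.392, -0.399,  0.047])) (0.7, array([ 0.477, -0.312,  0.069])) (0.68, array([ 0.632, -0.205,  0.094])) (0.68, array([ 0.626, -0.088,  0.095])) (0.62, array([ 0.288, -0.367,  0.042]))
top bottle0 (0.65, array([0.434, 0.292, 0.018]))
top standing0 (0.8, array([0.609, 0.175, 0.002])) (0.49, array([ 0.631, -0.146,  0.096]))
scene clamp0 (0.84, array([ 0.634, -0.197,  0.095])) (0.78, array([ 0.632, -0.141,  0.094])) (0.74, array([ 0.477, -0.308,  0.067])) (0.72, array([ 0.291, -0.368,  0.048])) (0.59, array([ 0.627, -0.086,  0.092])) (0.57, array([ 0.395, -0.402,  0.043])) (0.16, array([ 0.607,  0.232, -0.002]))
scene bottle0 (0.73, array([0.462, 0.066, 0.015])) (0.68, array([0.438, 0.291, 0.015]))
scene standing0 (0.69, array([0.612, 0.317, 0.005])) (0.67, array([0.609, 0.173, 0.006])) (0.58, array([0.763, 0.185, 0.002]))
```

All three clamps register at about z 0.095 on their heels. The nearer bottle appears to have been knocked to about (0.462, 0.066), so I'll take a look from above it.

```bash
python3 -m crank '[{"gripper":8.7,"offset":[-4,1,0],"spin":0},{"gripper":8.7,"offset":[-8,3,0],"spin":0},{"gripper":8.7,"offset":[-12,5,0],"spin":0},{"gripper":8.7,"offset":[-16,7,0],"spin":0},{"gripper":8.7,"offset":[-20,9,0],"spin":0}]' |head -1
python3 -m crank '[{"gripper":8.7,"offset":[-4,1,0],"spin":0},{"gripper":8.7,"offset":[-8,2,0],"spin":0},{"gripper":8.7,"offset":[-12,2.5,0],"spin":0},{"gripper":8.7,"offset":[-17,2.5,0],"spin":0},{"gripper":8.7,"offset":[-17,2.5,0],"spin":0}]' |head -1
python3 go.py 0.5 0.17 0.42 -1.571
python3 - <<'E'
from h import *
c=cam('wrist');save(c,'w8.png')
print(find(c,'wrist','bottle0'))
for d in r.masks_of('wrist','bottle0'):
    v,u=np.nonzero(d['region']);rc=cv2.minAreaRect(np.c_[u,v].astype(np.float32))
    print(d['p'],[hit(c,*p,.015).round(3).tolist() for p in cv2.boxPoints(rc)],hit(c,*rc[0],.015).round(4))
E
```

```text
time: 28.75
time: 29.25
t29.2 at [0.4997 0.1661 0.4173] yaw -1.526 offset [-0.39 -0.05 -0.27] spin 0.045 grip 8.71 0.0 F [-0.9 -0.6  0.3]
[(0.9, array([0.458, 0.068, 0.019])), (0.65, array([0.429, 0.294, 0.014]))]
0.73 [[0.503, 0.139, 0.015], [0.474, 0.062, 0.015], [0.443, 0.073, 0.015], [0.471, 0.151, 0.015]] [0.4722 0.105  0.015 ]
0.66 [[0.456, 0.379, 0.015], [0.451, 0.285, 0.015], [0.415, 0.289, 0.015], [0.418, 0.384, 0.015]] [0.4349 0.3329 0.015 ]
0.48 [[0.769, 0.05, 0.015], [0.762, 0.016, 0.015], [0.726, 0.014, 0.015], [0.731, 0.048, 0.015]] [0.7469 0.0316 0.015 ]
```

View pics/w8.png

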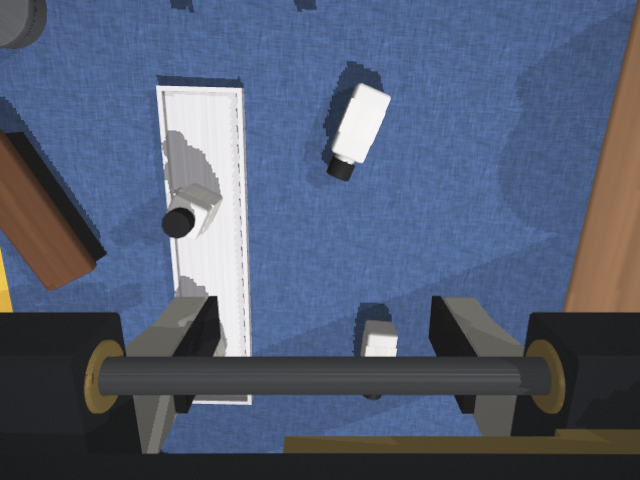

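The wrist view shows the nearer bottle lying with its base at (372,100) and cap at (341,168), and the tray with a standing bottle at (190,213). The second lying bottle is at (377,345). The box fit gives base (0.459, 0.068), axis yaw 1.218 and length 82 mm, which matches the expected 80 mm. My plan is to pinch the cap lightly and swing it in an arc about the base edge.

```bash
python3 go.py 0.483 0.1341 0.26 -1.923; python3 -m crank '[{"gripper":8.7,"offset":[0.8,0.5,3],"spin":0.1},{"gripper":8.7,"offset":[1.6,1,6],"spin":0.2},{"gripper":8.7,"offset":[2.4,1.5,9],"spin":0.3},{"gripper":8.7,"offset":[3.1,1.8,12],"spin":0.397},{"gripper":8.7,"offset":[3.1,1.8,14],"spin":0.397}]'|head -1
python3 go.py 0.483 0.1341 0.181 -1.923
python3 -c "
from h import *
c=cam('top');print(*find(c,'top','bottle0'))
c=cam('scene');print(*find(c,'scene','bottle0'))
s=c;cv2.imwrite('pics/s9.png',cv2.resize(s['pixels'][150:290,330:540,::-1],(800,533)))"
```

```text
t29.4 at [0.4998 0.162  0.4172] yaw -1.530 offset [ 2.7   1.78 15.72] spin 0.393 grip 8.71 0.0 F [-0.3  0.1  0.3]
time: 29.9
t29.9 at [0.4823 0.1275 0.2757] yaw -1.934 offset [-0.66  0.15  9.47] spin -0.011 grip 8.72 0.0 F [-0.3 -0.7  0.6]
(0.75, array([0.459, 0.065, 0.012]))
(0.72, array([0.435, 0.293, 0.014])) (0.47, array([ 0.477, -0.219,  0.   ]))
```

```bash
python3 -m crank '[{"gripper":6,"offset":[-0.6,0.15,2],"spin":-0.01},{"gripper":6,"offset":[-0.6,0.15,4],"spin":-0.01},{"gripper":6,"offset":[-0.6,0.15,6],"spin":-0.01},{"gripper":6,"offset":[-0.6,0.15,8],"spin":-0.01},{"gripper":6,"offset":[-0.6,0.15,9.3],"spin":-0.01}]' 6 |head -1
python3 -m crank '[{"gripper":6,"offset":[0,0,0],"spin":0},{"gripper":4,"offset":[0,0,0],"spin":0},{"gripper":1.5,"offset":[0,0,0],"spin":0},{"gripper":1.5,"offset":[0,0,0],"spin":0},{"gripper":1.5,"offset":[0,0,0],"spin":0}]' 6
python3 -m crank '[{"gripper":1.5,"offset":[0,0,0],"spin":0},{"gripper":1.5,"offset":[0,0,0],"spin":0},{"gripper":1.5,"offset":[0,0,0],"spin":0},{"gripper":1.5,"offset":[0,0,0],"spin":0},{"gripper":1.5,"offset":[0,0,0],"spin":0}]' 6 | grep -E 'wid|force'
python3 go.py 0.483 0.1341 0.181 -1.923
python3 -c "
from h import *
c=cam('wrist');cv2.imwrite('pics/w10.png',c['pixels'][:,:,::-1])"
```

```text
time: 30.6
time: 31.1
position: [0.4842, 0.1363, 0.1854]
ee_rot: [[-0.34, -0.94, 0.001], [-0.94, 0.34, 0.001], [-0.001, -0.001, -1.0]]
force: [0.7, -0.0, -0.9]
grip_width: 0.389
grip_force: 0.0
force: [1.0, 0.7, 4.0]
grip_width: 0.249
grip_force: 6.0
t31.6 at [0.4842 0.1363 0.1849] yaw -1.918 offset [0.25 0.03 0.39] spin 0.005 grip 2.18 6.0 F [1.  0.7 4. ]
```

View pics/w10.png

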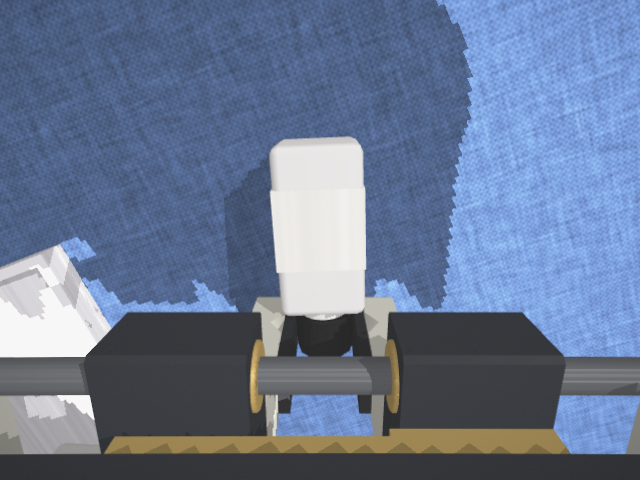

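The cap is gripped between the pads at (325,335), 21.8 mm wide. Swinging it up along the arc.

```bash
python3 -m crank '[{"gripper":1.5,"offset":[0.33,0,-1.12],"spin":0},{"gripper":1.5,"offset":[0.82,0,-2.18],"spin":0},{"gripper":1.5,"offset":[1.48,0,-3.15],"spin":0},{"gripper":1.5,"offset":[2.28,0,-4.0],"spin":0},{"gripper":1.5,"offset":[3.2,0,-4.72],"spin":0}]' |grep -vE 'rot'
python3 -m crank '[{"gripper":1.5,"offset":[1.02,0,-0.56],"spin":0},{"gripper":1.5,"offset":[2.12,0,-0.96],"spin":0},{"gripper":1.5,"offset":[3.27,0,-1.2],"spin":0},{"gripper":1.5,"offset":[4.44,0,-1.25],"spin":0},{"gripper":1.5,"offset":[5.6,0,-1.1],"spin":0}]' |grep -vE 'rot'
python3 - <<'E'
from h import *
for n in ['scene','top']:
    c=cam(n)
    for t in ['bottle0','standing0']: print(n,t,*find(c,n,t))
c=cam('scene');cv2.imwrite('pics/s11.png',cv2.resize(c['pixels'][140:260,300:480,::-1],(800,533)))
E
```

```text
time: 32.15
position: [0.4727, 0.1052, 0.2329]
force: [0.0, -0.4, -1.8]
grip_width: 0.246
grip_force: 6.4
time: 32.65
position: [0.4536, 0.0524, 0.2428]
force: [-0.5, 0.8, -1.0]
grip_width: 0.248
grip_force: 6.4
scene bottle0 (0.81, array([ 0.432, -0.008,  0.044])) (0.77, array([0.435, 0.292, 0.013]))
scene standing0 (0.7, array([0.612, 0.313, 0.003])) (0.65, array([0.61 , 0.173, 0.008]))
top bottle0 (0.82, array([ 0.431, -0.01 ,  0.038])) (0.71, array([0.432, 0.295, 0.014])) (0.33, array([ 0.604,  0.236, -0.002]))
top standing0 (0.77, array([0.61 , 0.317, 0.01 ])) (0.73, array([ 0.626, -0.144,  0.004])) (0.62, array([0.608, 0.174, 0.006]))
```

View pics/s11.png

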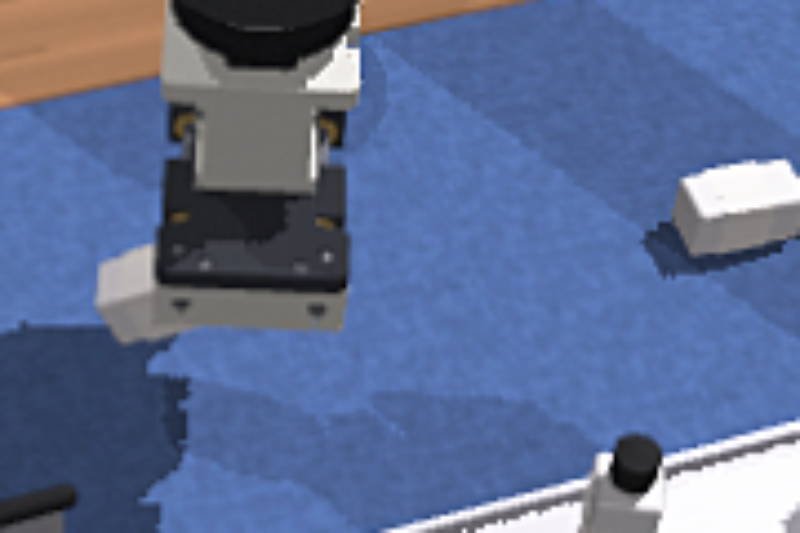

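The bottle came up with the arm and tilted only about 33°: the scene crop shows it at (130,295), still slanting. The grip is too stiff for free pivoting, so I'm easing it to 3 N.

```bash
python3 -m crank '[{"gripper":1.5,"offset":[0,0,0],"spin":0},{"gripper":1.5,"offset":[0,0,0],"spin":0},{"gripper":1.5,"offset":[0,0,0],"spin":0},{"gripper":1.5,"offset":[0,0,0],"spin":0},{"gripper":1.5,"offset":[0,0,0],"spin":0}]' 3 |grep -vE 'rot'
python3 - <<'E'
from h import *
for n in ['scene','top']:
    c=cam(n); print(n,*find(c,n,'bottle0'))
E
python3 go.py 0.45 0.05 0.24 -1.923
```

```text
time: 33.5
position: [0.4542, 0.0535, 0.243]
force: [0.2, 0.1, 0.9]
grip_width: 0.25
grip_force: 3.0
scene (0.79, array([0.437, 0.293, 0.015])) (0.77, array([0.443, 0.022, 0.004]))
top (0.58, array([0.443, 0.024, 0.005])) (0.58, array([0.432, 0.295, 0.016]))
t33.7 at [0.4542 0.0534 0.243 ] yaw -1.918 offset [0.47 0.27 0.3 ] spin 0.005 grip 2.16 3.0 F [0.2 1.1 1.9]
```

```bash
python3 -m crank '[{"gripper":1.5,"offset":[0,0,-1],"spin":0},{"gripper":1.5,"offset":[0,0,-2],"spin":0},{"gripper":1.5,"offset":[0,0,-3],"spin":0},{"gripper":1.5,"offset":[0,0,-3],"spin":0},{"gripper":1.5,"offset":[0,0,-3],"spin":0}]' 3 |grep -vE 'rot'
python3 -m crank '[{"gripper":1.5,"offset":[0,0,0],"spin":0},{"gripper":1.5,"offset":[0,0,0],"spin":0},{"gripper":1.5,"offset":[0,0,0],"spin":0},{"gripper":1.5,"offset":[0,0,0],"spin":0},{"gripper":1.5,"offset":[0,0,0],"spin":0}]' 3 |grep -E 'force'
python3 - <<'E'
from h import *
for n in ['scene','top','wrist']:
    c=cam(n); print(n,*find(c,n,'bottle0'))
E
python3 go.py 0.45 0.05 0.24 -1.923
```

```text
time: 34.2
position: [0.454, 0.0533, 0.2733]
force: [-0.3, 0.7, -1.3]
grip_width: 0.249
grip_force: 3.0
force: [0.2, 0.3, -1.0]
grip_force: 3.0
scene (0.69, array([0.437, 0.294, 0.017])) (0.63, array([0.446, 0.03 , 0.034])) (0.25, array([ 0.635, -0.199,  0.096]))
top (0.88, array([0.432, 0.295, 0.017])) (0.56, array([0.447, 0.027, 0.031])) (0.46, array([ 0.595, -0.443,  0.004]))
wrist (0.91, array([0.437, 0.029, 0.033]))
t35.0 at [0.454  0.0533 0.2729] yaw -1.918 offset [0.45 0.26 3.29] spin 0.005 grip 2.21 3.0 F [-0.1 -0.5 -1.4]
```

Hanging at 3 N, the bottle leans only about 21° (base at (0.446, 0.029), z 0.032). I'll touch the base corner down on the mat and drag the cap over it to square the bottle up.

```bash
python3 -m crank '[{"gripper":1.5,"offset":[0,0,1],"spin":0},{"gripper":1.5,"offset":[0,0,2],"spin":0},{"gripper":1.5,"offset":[0,0,2.6],"spin":0},{"gripper":1.5,"offset":[0,0,3.0],"spin":0},{"gripper":1.5,"offset":[0,0,3.1],"spin":0}]' 3 |grep -E 'pos|force'
python3 -m crank '[{"gripper":1.5,"offset":[0.6,0,-0.05],"spin":0},{"gripper":1.5,"offset":[1.2,0,-0.1],"spin":0},{"gripper":1.5,"offset":[1.8,0,-0.1],"spin":0},{"gripper":1.5,"offset":[2.4,0,-0.05],"spin":0},{"gripper":1.5,"offset":[2.8,0,0],"spin":0}]' 3 |grep -E 'pos|force'
python3 - <<'E'
from h import *
for n in ['scene','top','wrist']:
    c=cam(n); print(n,*find(c,n,'bottle0'))
E
python3 go.py 0.45 0.05 0.24 -1.923
```

```text
position: [0.4543, 0.0535, 0.2416]
force: [-1.0, 0.3, 4.9]
grip_force: 3.3
position: [0.4443, 0.0264, 0.2421]
force: [1.7, 0.4, 1.9]
grip_force: 3.0
scene (0.82, array([0.438, 0.297, 0.013])) (0.52, array([0.443, 0.015, 0.003]))
top (0.91, array([0.432, 0.295, 0.016]))
wrist (0.79, array([0.434, 0.014, 0.001]))
t36.3 at [0.4446 0.0271 0.242 ] yaw -1.918 offset [-2.33  0.27  0.2 ] spin 0.005 grip 2.13 3.0 F [-0.7 -0.7  4.9]
```

```bash
python3 -m crank '[{"gripper":1.5,"offset":[0.4,0,0],"spin":0},{"gripper":1.5,"offset":[0.8,0,0],"spin":0},{"gripper":1.5,"offset":[1.2,0,0.05],"spin":0},{"gripper":1.5,"offset":[1.6,0,0.05],"spin":0},{"gripper":1.5,"offset":[1.6,0,0.05],"spin":0}]' 3 |grep -E 'pos|force'
python3 - <<'E'
from h import *
for n in ['scene','top','wrist']:
    c=cam(n); print(n,*find(c,n,'bottle0'))
E
python3 go.py 0.45 0.05 0.24 -1.923
```

```text
position: [0.4387, 0.0115, 0.2412]
force: [0.1, 0.6, -0.7]
grip_force: 3.0
scene (0.93, array([0.439, 0.294, 0.016])) (0.51, array([0.436, 0.008, 0.001]))
top (0.85, array([0.433, 0.298, 0.016]))
wrist (0.83, array([0.431, 0.01 , 0.002]))
t37.1 at [0.4391 0.0121 0.2414] yaw -1.918 offset [-3.94  0.26  0.13] spin 0.005 grip 2.19 3.0 F [-0.8 -0.  -1.3]
```

```bash
python3 -m crank '[{"gripper":1.5,"offset":[0,0,0.2],"spin":0},{"gripper":3.2,"offset":[0,0,0.2],"spin":0},{"gripper":3.2,"offset":[0,0,0.2],"spin":0},{"gripper":3.2,"offset":[0,0,0.2],"spin":0},{"gripper":3.2,"offset":[0,0,0],"spin":0}]' 3 |grep -E 'pos|force|wid'
python3 - <<'E'
from h import *
for n in ['scene','top','wrist']:
    c=cam(n); print(n,*find(c,n,'bottle0'),*find(c,n,'standing0'))
c=cam('scene');cv2.imwrite('pics/s12.png',cv2.resize(c['pixels'][140:260,300:480,::-1],(600,400)))
E
```

```text
position: [0.439, 0.012, 0.2412]
force: [0.8, 0.0, 0.6]
grip_width: 0.365
grip_force: 0.0
scene (0.94, array([0.439, 0.293, 0.016])) (0.56, array([ 0.48 , -0.22 , -0.001])) (0.46, array([0.439, 0.01 , 0.005])) (0.24, array([ 0.775,  0.018, -0.003])) (0.9, array([0.606, 0.175, 0.006])) (0.62, array([0.61 , 0.315, 0.003])) (0.15, array([ 0.597, -0.438,  0.001]))
top (0.66, array([0.433, 0.294, 0.017])) (0.59, array([ 0.63 , -0.204,  0.009])) (0.89, array([0.613, 0.18 , 0.005])) (0.88, array([0.608, 0.315, 0.006])) (0.19, array([ 0.634, -0.145,  0.096]))
wrist (0.65, array([0.43 , 0.009, 0.002]))
```

View pics/s12.png

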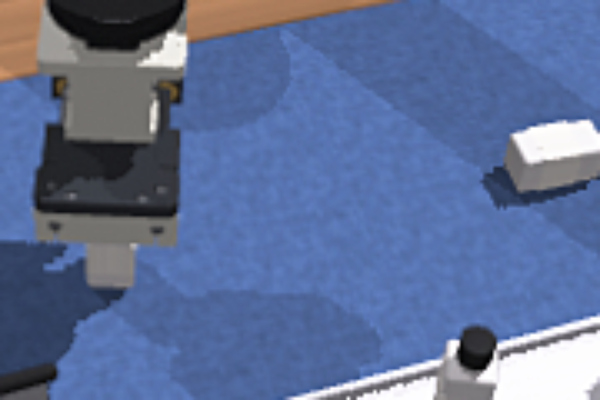

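The bottle stands upright by itself at (110,265) in the crop, with the fingers open around its cap. I'll regrip lower on the body for carrying.

```bash
python3 -m crank '[{"gripper":5.5,"offset":[0,0,0],"spin":0},{"gripper":5.5,"offset":[0,0,0],"spin":0},{"gripper":5.5,"offset":[0,0,0],"spin":0},{"gripper":5.5,"offset":[0,0,1.4],"spin":0},{"gripper":5.5,"offset":[0,0,2.8],"spin":0}]' 12 |grep -E 'pos|force|wid'
python3 -m crank '[{"gripper":5.5,"offset":[0,0,0],"spin":0},{"gripper":4,"offset":[0,0,0],"spin":0},{"gripper":2.5,"offset":[0,0,0],"spin":0},{"gripper":2.5,"offset":[0,0,0],"spin":0},{"gripper":2.5,"offset":[0,0,0],"spin":0}]' 12 |grep -E 'pos|force|wid'
python3 -m crank '[{"gripper":2.5,"offset":[0,0,0],"spin":0},{"gripper":2.5,"offset":[0,0,-2],"spin":0},{"gripper":2.5,"offset":[0,0,-4],"spin":0},{"gripper":2.5,"offset":[0,0,-6],"spin":0},{"gripper":2.5,"offset":[0,0,-8],"spin":0}]' 12 |grep -E 'pos|force|wid'
python3 go.py 0.608 0.115 0.29 -1.571
python3 - <<'E'
from h import *
for n in ['scene','top']:
    c=cam(n); print(n,*find(c,n,'bottle0'),'|',*find(c,n,'standing0'),'|',*find(c,n,'tray'))
E
```

```text
position: [0.4393, 0.0121, 0.2134]
force: [-0.5, -0.7, -1.5]
grip_width: 0.625
grip_force: 0.0
position: [0.4392, 0.012, 0.2138]
force: [0.3, 0.3, 2.0]
grip_width: 0.339
grip_force: 12.0
position: [0.4387, 0.0119, 0.2941]
force: [1.2, 0.1, -0.6]
grip_width: 0.34
grip_force: 12.0
t39.6 at [0.4387 0.0119 0.2941] yaw -1.918 offset [-15.46 -12.41   0.4 ] spin -0.347 grip 2.98 12.0 F [ 1.2  0.1 -0.6]
scene (0.78, array([0.436, 0.292, 0.014])) (0.59, array([ 0.625, -0.088,  0.005])) (0.21, array([0.608, 0.233, 0.   ])) | (0.81, array([0.608, 0.176, 0.008])) (0.56, array([0.609, 0.315, 0.004])) | (0.76, array([0.607, 0.231, 0.004])) (0.45, array([0.763, 0.183, 0.003]))
top (0.94, array([0.436, 0.293, 0.019])) | (0.72, array([0.612, 0.176, 0.004])) (0.55, array([0.607, 0.315, 0.008])) | (0.68, array([0.605, 0.234, 0.003]))
```

```bash
python3 -m crank '[{"gripper":2.5,"offset":[-4,-3,0],"spin":-0.09},{"gripper":2.5,"offset":[-8,-6,0],"spin":-0.18},{"gripper":2.5,"offset":[-12,-9,0],"spin":-0.27},{"gripper":2.5,"offset":[-15.4,-12.4,0],"spin":-0.347},{"gripper":2.5,"offset":[-15.4,-12.4,0],"spin":-0.347}]' 12 |grep -E 'pos|wid'
python3 go.py 0.608 0.115 0.222 -1.571
python3 -m crank '[{"gripper":2.5,"offset":[0,0,0],"spin":0},{"gripper":2.5,"offset":[0,0,2],"spin":0},{"gripper":2.5,"offset":[0,0,4],"spin":0},{"gripper":2.5,"offset":[0,0,6],"spin":0},{"gripper":2.5,"offset":[0,0,6.6],"spin":0}]' 12 |grep -E 'pos|wid|force'
python3 go.py 0.608 0.115 0.220 -1.571
python3 -c "
from h import *
c=cam('wrist');print(*find(c,'wrist','standing0'),'|',*find(c,'wrist','bottle0'))"
```

```text
position: [0.6124, 0.1172, 0.2909]
grip_width: 0.343
t40.5 at [0.6124 0.1172 0.2909] yaw -1.567 offset [0.21 0.44 6.89] spin 0.004 grip 3.01 12.0 F [-1.2  0.  -1.5]
position: [0.6062, 0.1136, 0.2252]
force: [-1.3, -0.9, -1.6]
grip_width: 0.345
grip_force: 12.0
t41.0 at [0.6062 0.1136 0.2252] yaw -1.572 offset [-0.14 -0.19  0.51] spin -0.001 grip 3.03 12.0 F [-1.3 -0.9 -1.6]
| (0.59, array([0.597, 0.109, 0.011]))
```

```bash
python3 -m crank '[{"gripper":2.5,"offset":[0,0,0.2],"spin":0},{"gripper":2.5,"offset":[0,0,0.4],"spin":0},{"gripper":2.5,"offset":[0,0,0.6],"spin":0},{"gripper":2.5,"offset":[0,0,0.65],"spin":0},{"gripper":2.5,"offset":[0,0,0.65],"spin":0}]' 12 |grep -E 'pos|force'
python3 -m crank '[{"gripper":3.2,"offset":[0,0,0],"spin":0},{"gripper":3.8,"offset":[0,0,0],"spin":0},{"gripper":4.4,"offset":[0,0,0],"spin":0},{"gripper":5,"offset":[0,0,0],"spin":0},{"gripper":5.5,"offset":[0,0,0],"spin":0}]' 12 |grep -E 'pos|force|wid'
python3 -m crank '[{"gripper":5.5,"offset":[0,0,0],"spin":0},{"gripper":5.5,"offset":[0,0,-2],"spin":0},{"gripper":5.5,"offset":[0,0,-5],"spin":0},{"gripper":6,"offset":[0,0,-10],"spin":0},{"gripper":7,"offset":[0,0,-15],"spin":0}]' 12 |grep -E 'pos|force|wid'
python3 - <<'E'
from h import *
for n in ['scene','top']:
    c=cam(n); print(n,*find(c,n,'bottle0'),'|',*find(c,n,'standing0'),'|',*find(c,n,'tray'))
E
python3 go.py 0.50 0.39 0.42 -1.571
```

```text
position: [0.608, 0.1146, 0.2209]
force: [0.5, -0.5, -1.2]
grip_force: 12.0
position: [0.608, 0.1146, 0.2209]
force: [0.0, 0.1, 0.2]
grip_width: 0.594
grip_force: 0.0
position: [0.6077, 0.1144, 0.3719]
force: [1.2, 1.0, 0.3]
grip_width: 0.727
grip_force: 0.0
scene (0.89, array([0.44 , 0.295, 0.014])) (0.75, array([0.607, 0.114, 0.008])) (0.24, array([0.607, 0.176, 0.008])) | (0.91, array([0.611, 0.176, 0.007])) (0.67, array([0.608, 0.112, 0.007])) (0.6, array([0.61 , 0.314, 0.006])) | (0.9, array([ 0.611,  0.233, -0.001]))
top (0.67, array([0.609, 0.111, 0.005])) (0.63, array([0.433, 0.296, 0.016])) | (0.7, array([0.61 , 0.316, 0.008])) (0.44, array([0.611, 0.177, 0.004])) | (0.66, array([0.607, 0.238, 0.003])) (0.23, array([ 0.63 , -0.205,  0.097]))
t43.0 at [0.6077 0.1145 0.3694] yaw -1.571 offset [-27.54  10.79  -5.06] spin 0.000 grip 7.01 0.0 F [ 0.  -0.1  0.1]
```

```bash
python3 -m crank '[{"gripper":8.7,"offset":[-4,1.5,-1],"spin":0},{"gripper":8.7,"offset":[-8,3,-2],"spin":0},{"gripper":8.7,"offset":[-12,5,-3],"spin":0},{"gripper":8.7,"offset":[-16,7,-4],"spin":0},{"gripper":8.7,"offset":[-20,9,-5],"spin":0}]' |head -1
python3 -m crank '[{"gripper":8.7,"offset":[-4,1,0],"spin":0},{"gripper":8.7,"offset":[-8,2,0],"spin":0},{"gripper":8.7,"offset":[-10,2,0],"spin":0},{"gripper":8.7,"offset":[-10,2,0],"spin":0},{"gripper":8.7,"offset":[-10,2,0],"spin":0}]' |head -1
python3 - <<'E'
from h import *
for n in ['wrist','top']:
  c=cam(n);print(n,*find(c,n,'bottle0'))
  for d in r.masks_of(n,'bottle0'):
    v,u=np.nonzero(d['region']);rc=cv2.minAreaRect(np.c_[u,v].astype(np.float32))
    print(round(d['p'],2),[hit(c,*p,.015).round(3).tolist() for p in cv2.boxPoints(rc)],hit(c,*rc[0],.015).round(4))
E
python3 go.py 0.44 0.36 0.3 -1.571
```

```text
time: 43.55
time: 44.05
wrist (0.92, array([0.433, 0.293, 0.017]))
0.96 [[0.456, 0.372, 0.015], [0.45, 0.289, 0.015], [0.416, 0.293, 0.015], [0.419, 0.375, 0.015]] [0.4351 0.3308 0.015 ]
top (0.93, array([0.607, 0.11 , 0.003])) (0.78, array([0.435, 0.294, 0.015]))
0.94 [[0.421, 0.376, 0.015], [0.454, 0.375, 0.015], [0.451, 0.286, 0.015], [0.417, 0.287, 0.015]] [0.4357 0.3305 0.015 ]
0.72 [[0.626, 0.136, 0.015], [0.627, 0.098, 0.015], [0.591, 0.097, 0.015], [0.59, 0.134, 0.015]] [0.6087 0.1161 0.015 ]
t44.4 at [0.4984 0.4137 0.4211] yaw -1.572 offset [ 5.38  5.83 12.11] spin -0.001 grip 8.68 0.0 F [ 0.4  1.  -0.2]
```

```bash
python3 -m crank '[{"gripper":6.5,"offset":[2,2,3],"spin":0.048},{"gripper":6.5,"offset":[3.5,4,6],"spin":0.048},{"gripper":6,"offset":[5,6.1,9],"spin":0.048},{"gripper":6,"offset":[5.1,6.1,12],"spin":0.048},{"gripper":6,"offset":[5.1,6.1,14],"spin":0.048}]' 3 |head -1
python3 go.py 0.437 0.363 0.183 -1.620
```

```text
time: 44.85
t44.9 at [0.4364 0.3622 0.2798] yaw -1.619 offset [-0.09 -0.06  9.68] spin 0.001 grip 6.07 0.0 F [-0.   0.4  0.2]
```

```bash
python3 -m crank '[{"gripper":6,"offset":[0,0,2],"spin":0},{"gripper":6,"offset":[0,0,4.5],"spin":0},{"gripper":6,"offset":[0,0,7],"spin":0},{"gripper":6,"offset":[0,0,9],"spin":0},{"gripper":6,"offset":[0,0,9.5],"spin":0}]' 3 |head -1
python3 -m crank '[{"gripper":5,"offset":[0,0,0],"spin":0},{"gripper":3,"offset":[0,0,0],"spin":0},{"gripper":1.5,"offset":[0,0,0],"spin":0},{"gripper":1.5,"offset":[0,0,0],"spin":0},{"gripper":1.5,"offset":[0,0,0],"spin":0}]' 3|grep -vE rot
python3 -m crank '[{"gripper":1.5,"offset":[0,0,0],"spin":0},{"gripper":1.5,"offset":[0,0,0],"spin":0},{"gripper":1.5,"offset":[0.33,0,-1.1],"spin":0},{"gripper":1.5,"offset":[0.82,0,-2.1],"spin":0},{"gripper":1.5,"offset":[1.48,0,-3.0],"spin":0}]' 3|grep -vE rot
python3 -m crank '[{"gripper":1.5,"offset":[0,0,0],"spin":0},{"gripper":1.5,"offset":[0.4,0,-0.5],"spin":0},{"gripper":1.5,"offset":[0.8,0,-0.9],"spin":0},{"gripper":1.5,"offset":[1.3,0,-1.2],"spin":0},{"gripper":1.5,"offset":[1.7,0,-1.5],"spin":0}]' 3|grep -vE rot
python3 - <<'E'
from h import *
for n in ['wrist','top','scene']:
  c=cam(n);print(n,*find(c,n,'bottle0'))
E
```

```text
time: 45.35
time: 45.85
position: [0.4371, 0.3638, 0.1866]
force: [1.0, 0.4, 0.1]
grip_width: 0.29
grip_force: 0.1
time: 46.35
position: [0.4363, 0.3484, 0.2169]
force: [0.9, -0.3, -0.2]
grip_width: 0.251
grip_force: 3.0
time: 46.85
position: [0.4354, 0.3313, 0.2309]
force: [0.6, 0.2, -0.2]
grip_width: 0.249
grip_force: 3.0
wrist (0.98, array([0.428, 0.275, 0.012]))
top (0.71, array([0.431, 0.278, 0.013])) (0.64, array([0.606, 0.111, 0.002]))
scene (0.95, array([0.607, 0.112, 0.006])) (0.95, array([0.435, 0.279, 0.012])) (0.72, array([ 0.625, -0.088,  0.096]))
```

```bash
python3 -m crank '[{"gripper":1.5,"offset":[0,0,-1],"spin":0},{"gripper":1.5,"offset":[0,0,-2],"spin":0},{"gripper":1.5,"offset":[0,0,-3],"spin":0},{"gripper":1.5,"offset":[0,0,-4],"spin":0},{"gripper":1.5,"offset":[0,0,-4],"spin":0}]' 3|grep -vE rot
python3 -m crank '[{"gripper":1.5,"offset":[0,0,0],"spin":0},{"gripper":1.5,"offset":[0,0,0],"spin":0},{"gripper":1.5,"offset":[0,0,0],"spin":0},{"gripper":1.5,"offset":[0,0,0],"spin":0},{"gripper":1.5,"offset":[0,0,0],"spin":0}]' 3|grep -E 'pos|force'
python3 - <<'E'
from h import *
for n in ['wrist','top','scene']:
  c=cam(n);print(n,*find(c,n,'bottle0'))
E
```

```text
time: 47.65
position: [0.4359, 0.3324, 0.2729]
force: [-0.1, -0.3, -0.0]
grip_width: 0.245
grip_force: 3.0
position: [0.4355, 0.3318, 0.2705]
force: [-0.1, 0.0, -0.5]
grip_force: 3.0
wrist (0.66, array([0.425, 0.285, 0.045]))
top (0.8, array([0.428, 0.286, 0.046])) (0.76, array([0.604, 0.109, 0.004])) (0.41, array([0.611, 0.177, 0.005]))
scene (0.88, array([0.432, 0.287, 0.046])) (0.83, array([0.606, 0.112, 0.009]))
```

The bottle is stuck leaning at about 41°. I'll shake it gently so gravity can bring it down.

```bash
python3 -m crank '[{"gripper":1.5,"offset":[0,0,-2],"spin":0},{"gripper":1.5,"offset":[0,0,0],"spin":0},{"gripper":1.5,"offset":[0,0,-3],"spin":0},{"gripper":1.5,"offset":[0,0,0],"spin":0},{"gripper":1.5,"offset":[0,0,-3],"spin":0}]' 3|grep -E 'pos|wid'
python3 -m crank '[{"gripper":1.5,"offset":[0,0,2],"spin":0},{"gripper":1.5,"offset":[0,0,-1],"spin":0},{"gripper":1.5,"offset":[0,0,2],"spin":0},{"gripper":1.5,"offset":[0,0,-1],"spin":0},{"gripper":1.5,"offset":[0,0,0],"spin":0}]' 3|grep -E 'pos|wid'
python3 go.py 0.437 0.363 0.27 -1.620
python3 - <<'E'
from h import *
for n in ['wrist','top','scene']:
  c=cam(n);print(n,*find(c,n,'bottle0'))
E
```

```text
position: [0.434, 0.3302, 0.2951]
grip_width: 0.25
position: [0.4366, 0.3331, 0.3044]
grip_width: 0.247
t49.5 at [0.4366 0.3331 0.3044] yaw -1.618 offset [-2.97  0.12  3.45] spin 0.002 grip 2.16 3.0 F [0.9 0.7 0.5]
wrist (0.82, array([0.433, 0.33 , 0.056]))
top (0.89, array([0.605, 0.112, 0.002])) (0.62, array([0.433, 0.328, 0.057]))
scene (0.84, array([0.607, 0.112, 0.005])) (0.56, array([0.435, 0.327, 0.055])) (0.37, array([ 0.632, -0.142,  0.098]))
```

It now hangs upright, with the base under the cap within 5 mm. I'll set it on the bench, release, and regrip the body.

```bash
python3 -m crank '[{"gripper":1.5,"offset":[0,0,1],"spin":0},{"gripper":1.5,"offset":[0,0,2.2],"spin":0},{"gripper":1.5,"offset":[0,0,3.4],"spin":0},{"gripper":1.5,"offset":[0,0,4.6],"spin":0},{"gripper":1.5,"offset":[0,0,5],"spin":0}]' 3|grep -E 'pos|force'
python3 -m crank '[{"gripper":1.5,"offset":[0,0,0.3],"spin":0},{"gripper":1.5,"offset":[0,0,0.6],"spin":0},{"gripper":1.5,"offset":[0,0,0.9],"spin":0},{"gripper":1.5,"offset":[0,0,1.1],"spin":0},{"gripper":1.5,"offset":[0,0,1.1],"spin":0}]' 3|grep -E 'pos|force'
python3 - <<'E'
from h import *
for n in ['wrist','top','scene']:
  c=cam(n);print(n,*find(c,n,'bottle0'))
E
```

```text
position: [0.4351, 0.3314, 0.2487]
force: [0.0, -0.2, -0.8]
grip_force: 3.0
position: [0.4356, 0.3319, 0.24]
force: [1.0, -0.8, 2.3]
grip_force: 3.0
wrist (0.67, array([0.43 , 0.331, 0.   ]))
top (0.74, array([0.432, 0.329, 0.001])) (0.58, array([0.606, 0.112, 0.004]))
scene (0.86, array([0.609, 0.112, 0.008])) (0.85, array([0.437, 0.327, 0.001])) (0.73, array([ 0.629, -0.145,  0.007]))
```

Contact felt at 2.3 N. I'll release, lower, grip the body and lift.

```bash
python3 -m crank '[{"gripper":2.8,"offset":[0,0,0],"spin":0},{"gripper":3.5,"offset":[0,0,0],"spin":0},{"gripper":4.5,"offset":[0,0,0],"spin":0},{"gripper":5.5,"offset":[0,0,0],"spin":0},{"gripper":5.5,"offset":[0,0,0],"spin":0}]' 12 |grep -E 'pos|wid'
python3 -m crank '[{"gripper":5.5,"offset":[0,0,0.8],"spin":0},{"gripper":5.5,"offset":[0,0,1.7],"spin":0},{"gripper":5.5,"offset":[0,0,2.6],"spin":0},{"gripper":5.5,"offset":[0,0,2.6],"spin":0},{"gripper":5.5,"offset":[0,0,2.6],"spin":0}]' 12 |grep -E 'pos|wid'
python3 -m crank '[{"gripper":4.5,"offset":[0,0,0],"spin":0},{"gripper":3.5,"offset":[0,0,0],"spin":0},{"gripper":2.5,"offset":[0,0,0],"spin":0},{"gripper":2.5,"offset":[0,0,0],"spin":0},{"gripper":2.5,"offset":[0,0,0],"spin":0}]' 12 |grep -E 'pos|force|wid'
python3 -m crank '[{"gripper":2.5,"offset":[0,0,0],"spin":0},{"gripper":2.5,"offset":[0,0,-2],"spin":0},{"gripper":2.5,"offset":[0,0,-4],"spin":0},{"gripper":2.5,"offset":[0,0,-6],"spin":0},{"gripper":2.5,"offset":[0,0,-12],"spin":0}]' 12 |grep -E 'pos|force|wid'
python3 go.py 0.608 0.246 0.33 -1.571
python3 - <<'E'
from h import *
for n in ['wrist','top','scene']:
  c=cam(n);print(n,*find(c,n,'bottle0'),'|',*find(c,n,'standing0'))
E
```

```text
position: [0.4354, 0.3319, 0.2397]
grip_width: 0.593
position: [0.4355, 0.3318, 0.2133]
grip_width: 0.627
position: [0.4355, 0.332, 0.2141]
force: [-1.4, 0.0, 1.7]
grip_width: 0.346
grip_force: 11.8
position: [0.4345, 0.3307, 0.3213]
force: [0.4, 0.5, -1.4]
grip_width: 0.351
grip_force: 11.8
t53.0 at [0.4345 0.3307 0.3213] yaw -1.620 offset [  7.62 -17.74  -0.91] spin -0.049 grip 3.08 11.8 F [ 0.4  0.5 -1.4]
wrist (0.76, array([0.426, 0.324, 0.105])) | (0.95, array([0.61 , 0.317, 0.006]))
top (0.84, array([0.434, 0.329, 0.114])) (0.82, array([0.607, 0.112, 0.004])) | (0.85, array([0.612, 0.177, 0.003])) (0.56, array([0.607, 0.314, 0.006]))
scene (0.95, array([0.607, 0.11 , 0.005])) (0.77, array([0.436, 0.327, 0.113])) | (0.91, array([0.611, 0.314, 0.004])) (0.87, array([0.609, 0.174, 0.007])) (0.56, array([ 0.598, -0.44 ,  0.001]))
```

```bash
python3 -m crank '[{"gripper":2.5,"offset":[1.9,-4.4,0],"spin":-0.049},{"gripper":2.5,"offset":[3.8,-8.8,0],"spin":-0.049},{"gripper":2.5,"offset":[5.7,-13.2,0],"spin":-0.049},{"gripper":2.5,"offset":[7.7,-17.6,0],"spin":-0.049},{"gripper":2.5,"offset":[7.7,-17.6,0],"spin":-0.049}]' |grep -E 'pos'
python3 -m crank '[{"gripper":2.5,"offset":[0,0,0],"spin":0},{"gripper":2.5,"offset":[0,0,2],"spin":0},{"gripper":2.5,"offset":[0,0,4],"spin":0},{"gripper":2.5,"offset":[0,0,6],"spin":0},{"gripper":2.5,"offset":[0,0,8],"spin":0}]' |grep -E 'pos|wid'
python3 go.py 0.608 0.246 0.219 -1.571
```

```text
position: [0.6115, 0.2437, 0.3217]
position: [0.6064, 0.2472, 0.2429]
grip_width: 0.347
t54.5 at [0.6064 0.2472 0.2429] yaw -1.568 offset [ 0.12 -0.16  2.39] spin 0.003 grip 3.04 11.8 F [-0.8  0.6 -1.1]
```

```bash
python3 -m crank '[{"gripper":2.5,"offset":[0.1,0,0.8],"spin":0},{"gripper":2.5,"offset":[0.1,0,1.6],"spin":0},{"gripper":2.5,"offset":[0.1,0,2.0],"spin":0},{"gripper":2.5,"offset":[0.1,0,2.3],"spin":0},{"gripper":2.5,"offset":[0.1,0,2.35],"spin":0}]' |grep -E 'pos|force'
python3 -m crank '[{"gripper":3.2,"offset":[0,0,0],"spin":0},{"gripper":3.8,"offset":[0,0,0],"spin":0},{"gripper":4.4,"offset":[0,0,0],"spin":0},{"gripper":5,"offset":[0,0,0],"spin":0},{"gripper":5.5,"offset":[0,0,0],"spin":0}]' |grep -E 'pos|force|wid'
python3 -m crank '[{"gripper":5.5,"offset":[0,0,0],"spin":0},{"gripper":5.5,"offset":[0,0,-2],"spin":0},{"gripper":5.5,"offset":[0,0,-6],"spin":0},{"gripper":6,"offset":[0,0,-11],"spin":0},{"gripper":7,"offset":[0,0,-16],"spin":0}]' |grep -E 'pos|force|wid'
python3 -m crank '[{"gripper":7,"offset":[0,4,-3],"spin":0},{"gripper":7,"offset":[0,8,-3],"spin":0},{"gripper":7,"offset":[0,12,-3],"spin":0},{"gripper":7,"offset":[0,14,-3],"spin":0},{"gripper":7,"offset":[0,14,-3],"spin":0}]' |grep -E 'pos'
python3 - <<'E'
from h import *
for n in ['top','scene']:
  c=cam(n);save(c,n+'_end.png')
  for t in ['bottle0','standing0','clamp0','heel0','tin','brush']:print(n,t,*find(c,n,t))
E
```

```text
position: [0.6076, 0.2457, 0.2206]
force: [0.2, 0.5, -0.5]
grip_force: 11.8
position: [0.6076, 0.2455, 0.2205]
force: [0.2, -0.1, -0.0]
grip_width: 0.596
grip_force: 0.0
position: [0.6074, 0.2453, 0.3818]
force: [2.0, 0.8, 0.3]
grip_width: 0.724
grip_force: 0.0
position: [0.4654, 0.2449, 0.4114]
top bottle0 (0.81, array([0.606, 0.112, 0.005])) (0.67, array([0.605, 0.243, 0.007]))
top standing0 (0.8, array([0.606, 0.316, 0.009])) (0.57, array([0.613, 0.177, 0.004]))
top clamp0 (0.9, array([ 0.389, -0.396,  0.049])) (0.87, array([ 0.624, -0.085,  0.097])) (0.87, array([ 0.288, -0.369,  0.045])) (0.81, array([ 0.631, -0.145,  0.097])) (0.61, array([ 0.634, -0.203,  0.095])) (0.6, array([ 0.474, -0.307,  0.067])) (0.31, array([ 0.596, -0.445,  0.001])) (0.22, array([0.762, 0.188, 0.001]))
top heel0 (0.45, array([ 0.627, -0.205,  0.006])) (0.41, array([ 0.628, -0.142,  0.008])) (0.4, array([ 0.629, -0.088,  0.008]))
top tin (0.98, array([0.774, 0.014, 0.003]))
top brush (0.59, array([0.758, 0.185, 0.002]))
scene bottle0 (0.62, array([0.607, 0.111, 0.005]))
scene standing0 (0.74, array([0.61 , 0.173, 0.007])) (0.71, array([0.612, 0.314, 0.004])) (0.37, array([ 0.632, -0.201,  0.008])) (0.33, array([ 0.481, -0.305,  0.068]))
scene clamp0 (0.96, array([ 0.476, -0.307,  0.07 ])) (0.96, array([ 0.626, -0.089,  0.094])) (0.82, array([ 0.632, -0.14 ,  0.096])) (0.72, array([ 0.39 , -0.4  ,  0.042])) (0.69, array([ 0.637, -0.199,  0.092])) (0.57, array([ 0.289, -0.365,  0.048]))
scene heel0 (0.71, array([ 0.624, -0.088,  0.006])) (0.6, array([ 0.629, -0.147,  0.007])) (0.44, array([ 0.63 , -0.202,  0.007]))
scene tin (0.59, array([ 0.774,  0.016, -0.006]))
scene brush (0.81, array([0.763, 0.184, 0.002]))
```

View pics/scene_end.png

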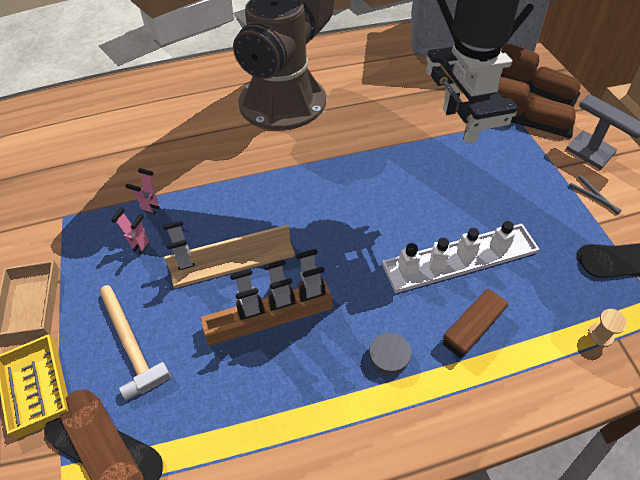

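The final picture shows four bottles upright in the tray at (409,262), (442,255), (473,243) and (507,240). Clamps straddle all three heels at (248,295), (280,287) and (312,275), and the tin and brush are where they were. Handing in.

```bash
python3 -c "
from cell import r
print(r.close_job())"
```

```text
the job is handed in; nothing more can be done
None
```

The job is handed in: each of the three heels has a clamp over its top edge, both tipped bottles now stand in the tray with the other two, and the tin and brush were not touched.

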